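# Make up the cruet caddy and the tea tray

### The job

Make up the two carriers that go to the table. In the small brown caddy stand the pepper mill in the larger bay and the salt shaker in the smaller; on the pale square tray lay the teaspoon flat in its long recess, stand the honey jar in the smaller bay (the left one, seen with the recess in front) and put the lemon in the larger bay beside it. Leave the spice jar and the orange where they are.

Things in the scene. Friction and masses are not known exactly. Their poses are not given: they have to be found in the camera images.
- cruet_caddy: Small brown wooden caddy, 92 (x) x 163 (y) mm, fixed, two deep bays in a row, a bar handle over each end. Origin: centre of underside, z up. Floor 6 mm thick, side walls 36 mm high, divider 32, end bars (y = +-78) up to 62. Larger bay, for the mill: 78 x 78 mm inside, centre x 0, y +35.5 mm. Smaller bay, for the salt: 78 (x) x 64 (y), centre x 0, y -42.5.
- tea_tray: Pale square tray, 198 x 198 mm, fixed, dark inserts. Origin: centre of underside. Floor 6 thick, walls 18 high. Teaspoon recess: 150 along y, 46 along x, 8 deep, centre x -45.5, y 0; in its middle, 60 long, finger gaps to the floor widen it to x -92..+1. Smaller bay, jar: 84 (x) x 78 (y), centre x 50, y 53. Larger, lemon: 84 x 99, centre x 50, y -42.5.
- pepper_mill: The tall turned wooden pepper mill, standing, 58 mm diameter, 170 mm high, 0.18 kg. Origin: centre of its underside, z up. Grip it by its round head (50 mm wide), about 138 mm up, so that the palm clears its top.
- salt_shaker: The little glass salt shaker with a grey domed top, standing, 44 mm across at the widest, 90 mm high, 0.1 kg. Origin: centre of its underside, z up. Grip its glass body, about 58 mm up; the domed top begins at 66 mm.
- honey_jar: The jar of amber honey with a gold-coloured lid and a plain white label, standing, 62 mm diameter up to 60 mm height, then narrowing to the 55 mm lid; 94 mm high, 0.33 kg. It stands near the middle of the worktop (not the dark-lidded jar in the far right corner). Origin: centre of its underside, z up. Grip it round the body with the fingertips 35 to 45 mm up.
- lemon: The lemon, lying, 71 mm long (its x axis) by 53 mm wide (y) by 51 mm high. Origin: at the middle of its underside, z up as it lies at the start. Grip it across its width; with the fingertips 18 to 22 mm above its underside they hold it and stay above the walls of its bay.
- teaspoon: The steel teaspoon, lying flat, 130 mm long (its x axis), 26 mm wide at the bowl, 11 mm high, narrower at the middle. Origin: middle of its length, at the underside, z up. Grip it across, at the middle, with the fingertips just above the surface. Once the honey jar stands in the tray it is in the way of a hand low over the recess.
- spice_jar: A spice jar with a black lid that is not wanted and stays where it is: 41 mm diameter, 105 mm high, standing among the stock. Origin: centre of its underside, z up.
- orange: A small orange that is not wanted and stays where it is: 67 mm across, 59 mm high, lying among the stock. Origin: middle of its underside, z up.
There are look-alikes about, which are no part of the job. What is shaped like the salt_shaker but purple is not meant.

How it is judged:
At the end, for the whole second after the job is handed in: Mill and jar upright on their bays' floors within 13 mm of the middle, shaker 20 x 13 mm; lemon down in its bay (32 x 38 mm); spoon flat on the recess floor within 15 mm and 0.3 rad; uprights within 0.12 rad; all at rest and released; spice jar upright and orange within 30 mm of their start (x of pepper_mill in the frame of cruet_caddy between -0.013 and 0.013 m and y of pepper_mill in the frame of cruet_caddy between 0.0225 and 0.0485 m and z of pepper_mill in the frame of cruet_caddy between 0.002 and 0.011 m and linear speed of each of pepper_mill, salt_shaker, honey_jar, lemon, teaspoon below 0.02 m/s and angle between each of pepper_mill, salt_shaker, honey_jar's own z axis and vertical below 0.12 rad and x of salt_shaker in the frame of cruet_caddy between -0.02 and 0.02 m and y of salt_shaker in the frame of cruet_caddy between -0.0555 and -0.0295 m and z of salt_shaker in the frame of cruet_caddy between 0.002 and 0.011 m and x of honey_jar in the frame of tea_tray between 0.037 and 0.063 m and y of honey_jar in the frame of tea_tray between 0.04 and 0.066 m and z of honey_jar in the frame of tea_tray between 0.002 and 0.011 m and x of lemon in the frame of tea_tray between 0.018 and 0.082 m and y of lemon in the frame of tea_tray between -0.0805 and -0.0045 m and z of lemon in the frame of tea_tray between 0 and 0.035 m and x of teaspoon in the frame of tea_tray between -0.0605 and -0.0305 m and y of teaspoon in the frame of tea_tray between -0.015 and 0.015 m and z of teaspoon in the frame of tea_tray between 0.002 and 0.011 m and angle between teaspoon's own z axis and vertical below 0.1 rad and angle between the x axis of teaspoon and the y axis of tea_tray, either way round below 0.3 rad and distance of each of spice_jar, orange from where it was at the start of the episode below 0.03 m and angle between spice_jar's own z axis and vertical below 0.2 rad); the robot touches nothing.
It fails at once if the spice jar is knocked over or pushed away (distance of spice_jar from where it was at the start of the episode above 0.03 m or angle between spice_jar's own z axis and vertical above 0.4 rad).
It fails at once if the orange is pushed away (distance of orange from where it was at the start of the episode above 0.03 m).
It also fails if it takes over 122 s, if anything falls off the work surface, if the arm or the gripper's body presses on something with over 40 N, if the wrist force passes 120 N, or if a joint passes its speed limit or range.

### The arm

A 6-joint arm with a two-finger parallel gripper is mounted at the origin on a cart in front of the work surface, level with it; the furniture and walls round the work are solid. World frame = base frame: x ahead of the robot, y to its left, z up, the work surface at z = 0. Lengths are in m, angles in rad, forces in N, time in s.
With the tool pointing down it reaches from about 0.425 to 0.95 m from the base axis. Payload 3.5 kg.
Tool frame: the origin (TCP) lies between the finger pads; the fingertips stand 19 mm ahead of it and the grasp point (between the pads) is the TCP; z points along the fingers, y is the line along which they close (so a half turn about z gives the same grasp; the last joint's range is limited). The gripper opens to 85 mm and grips with 20 to 120 N. Pads are 22 mm wide; open, the fingers measure 114 mm over their backs; the gripper's body (76 mm by 85 mm) begins 54 mm behind the grasp point. The pads swing forward as they close: fully open they stand 13 mm farther back than shut.
Start: joints at [1.045, 0.286, 1.577, -0, 1.279, -0.15], TCP at [0.248, 0.628, 0.225] pointing down, gripper open.
Joint ranges: [-2.77, 2.77], [-0.9, 2.22], [0.21, 2.48], [-1.53, 4.67], [0.24, 2.81], [-2.84, 2.84]. Speed limits (rad/s): [2.79, 2.79, 3.14, 3.14, 3.14, 3.14].

### API

Orientations are given as a unit quaternion [x, y, z, w].
In Python, from plant import get_state, cams, ctrl gives the robot as it stands. The module is installed in compiled form; this text tells all that it offers.
- The arm moves only by the tool jog_arm, never from a script. Its argument "deltas" is text: rows parted by semicolons, each of 6 numbers parted by spaces: the shift along the world's x, y, z normalised to -1 to 1, where 1 is 0.02 m, then the turn, a rotation vector about the world's x, y, z normalised to -1 to 1, where 1 is 0.1 rad. In form: x y z ax ay az; .... A call has 1 to 20 rows; each row shifts and turns the commanded pose from where the row before left it; what a row does not reach is not made up. A row lasts 1/8 s, in which the tool goes at most 62.5 mm and 10.7 degrees, less where a joint would pass 70% of its speed; a pose out of reach is approached as far as the arm can. A call with a number of a shift or a turn outside -1 to 1 is refused whole. A call with a gripper value outside its range is refused whole. "gripper" is the opening, from 0 (shut) to 1 (fully open), set as the call begins (left out, the last holds). The fingers move at their own pace and stop on an object; "squeeze" is the grip in N (left out, the last holds). Time passes only in rows, so rows that do not move let the fingers close. It gives the time, the measured TCP pose, the force, the opening and the grip force at its end, in the units of the state.
- get_state(): the state, without advancing time (a new reading comes with each control period).
- cams.read_camera(name): name is "scene" or "top" or "wrist"; returns a dict with "color" (480x640x3 uint8, blue, green, red), "vfov" (degrees; the focal length in pixels is half the picture's height over the tangent of half this angle, whatever the lens; pixels are square), "cx", "cy" (the principal point, pixels), "rvec" (rotation vector, rad) and "tvec" (3), from world to camera coordinates, as OpenCV has them. Camera axes: x right, y down, z forward; pixel columns grow to the right and rows downward; lengths in m; the calibration is good to about 2 mm. A picture is of the moment at which its call begins. There is no depth.
- ctrl.sign_off(): hands the job in; it is judged then, once.
The state is a dict: "time": time; "qpos": joint angles; "dq": joint speeds; "joint_efforts": joint torques, N m; "eef_pos": TCP position; "tcp_rot": TCP orientation; "contact_force": force on the tool from outside, world axes, zero at the start; "wrist_torque": the same for the moment, N m; "opening": opening from 0.0 (shut) to 1.0 (fully open); "finger_force": force on a finger pad.
Only numpy, scipy, OpenCV 4.12 (cv2) and the standard library are available. Lean on these libraries where they do the work, as an engineer would, in place of code of your own. Each camera call takes 0.05 s, during which the arm holds its last target. There are 200 camera calls.

## Working session

There is one attempt and no reset: what is moved stays moved. The work goes in short steps, Python scripts to look and compute and a tool call to move; the robot and the scene stay as the last step left them, time stands still between calls to the robot, and variables do not carry over. Pictures are saved under pics/ and viewed, at most 14 in all, crops included, and the job is handed in when it is done.

Besides the shell and the picture viewer there is one more tool, called after "Emit:" by a JSON object that holds its "op" and its "data". jog_arm: Moves the arm, as the interface text tells. Its arguments: {"type":"object","properties":{"deltas":{"type":"string"},"gripper":{"type":"number"},"squeeze":{"type":"number"}},"required":["deltas"]}

```bash
mkdir -p pics
cat > h.py <<'E'
import numpy as np, cv2, pickle
from plant import get_state, cams, ctrl
def grab(n, tag):
    c=cams.read_camera(n); pickle.dump(c,open(f'{tag}.pkl','wb')); cv2.imwrite(f'pics/{tag}.png',c['color']); return c
def load(tag): return pickle.load(open(f'{tag}.pkl','rb'))
def K(c):
    f=240/np.tan(np.radians(c['vfov'])/2); return np.array([[f,0,c['cx']],[0,f,c['cy']],[0,0,1.]])
def ray(c,uv):
    R=cv2.Rodrigues(np.array(c['rvec'],float))[0]; t=np.array(c['tvec'],float).ravel()
    d=R.T@np.linalg.inv(K(c))@np.array([uv[0],uv[1],1.]); return -R.T@t, d/np.linalg.norm(d)
def atz(c,uv,z):
    o,d=ray(c,uv); return o+d*(z-o[2])/d[2]
def tri(obs):
    A=np.zeros((3,3));b=np.zeros(3)
    for c,uv in obs:
        o,d=ray(c,uv);P=np.eye(3)-np.outer(d,d);A+=P;b+=P@o
    x=np.linalg.solve(A,b)
    r=[np.linalg.norm((np.eye(3)-np.outer(ray(c,uv)[1],ray(c,uv)[1]))@(x-ray(c,uv)[0])) for c,uv in obs]
    return x,max(r)
def proj(c,p):
    return cv2.projectPoints(np.array(p,float).reshape(-1,3),np.array(c['rvec'],float),np.array(c['tvec'],float),K(c),None)[0].reshape(-1,2)
E
python3 -c "
from h import *
for n in ['scene','top','wrist']:
    c=grab(n,n+'0'); print(n,c['vfov'],c['cx'],c['cy'],ray(c,(320,240)), [k for k in c])
print(get_state())
"
```

```text
scene 54.2209754499895 315.89770972936896 241.22314506517668 (array([-0.04587035,  0.64714707,  0.49757935]), array([ 0.60503193, -0.64971702, -0.46022186])) ['color', 'vfov', 'cx', 'cy', 'rvec', 'tvec']
top 47.1207660149312 311.454706943367 243.15347780811027 (array([ 0.39763443, -0.00804885,  1.1420295 ]), array([ 1.46665996e-01,  7.82832332e-04, -9.89185763e-01])) ['color', 'vfov', 'cx', 'cy', 'rvec', 'tvec']
wrist 60.20372153158123 323.27630452671656 233.40708642293976 (array([0.17036649, 0.65801917, 0.3731087 ]), array([ 0.30896234, -0.13255647, -0.94179141])) ['color', 'vfov', 'cx', 'cy', 'rvec', 'tvec']
{'time': 0.15, 'qpos': array([ 1.04498410e+00,  2.87013784e-01,  1.57783729e+00,  1.54277348e-05,
        1.27861984e+00, -1.49997772e-01]), 'dq': array([-0.00101498, -0.00268115, -0.00388646, -0.00046469, -0.00051724,
       -0.00039544]), 'joint_efforts': array([-1.76890667e-04, -4.06605935e+01, -2.93140054e+01, -1.37454658e-04,
        3.93727460e-03, -4.08684116e-06]), 'eef_pos': array([0.24744622, 0.62744425, 0.22383239]), 'tcp_rot': array([ 1.86805479e-01,  9.82396473e-01, -8.83575191e-04, -3.18299445e-04]), 'contact_force': array([ 0.48884693,  0.67726687, -0.60484042]), 'wrist_torque': array([ 0.00146094,  0.02651786, -0.01553489]), 'finger_force': 0.0, 'opening': 1.0002799448963142}
```

View pics/top0.png

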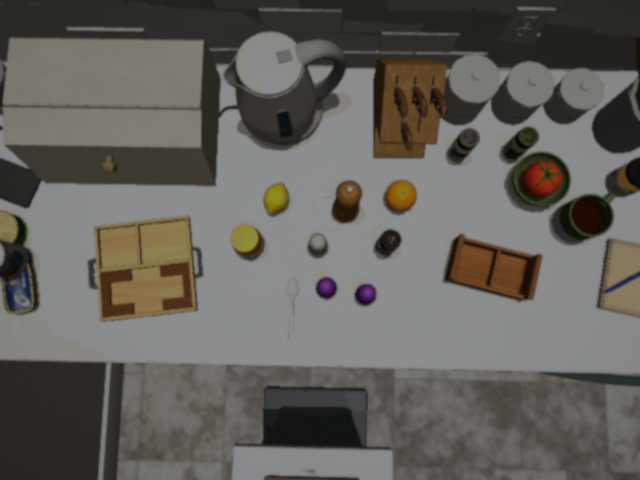

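View pics/scene0.png

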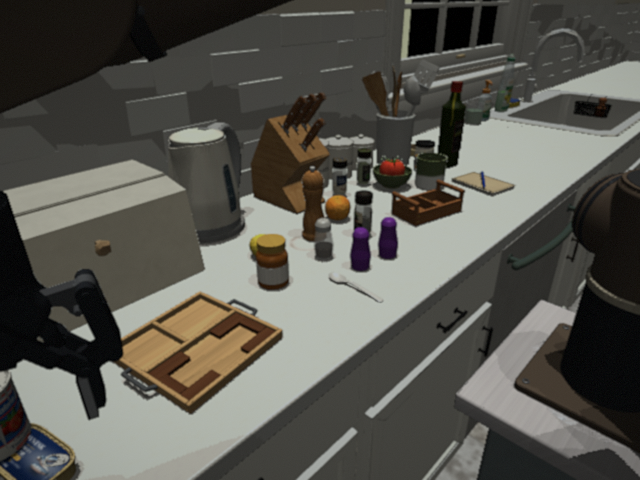

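The top view shows tray (97–195, 218–320), caddy (450–540, 237–298), lemon (276,198), mill (347,198), orange (401,195), honey (246,239), salt with grey top (318,243), spice jar (388,242), purple look-alikes (326,288) and (366,294), and spoon (292,310). The salt is the grey-domed glass one at (318,243). Next I'll enlarge to confirm this and to measure.

Run:
```python
from h import *
def br(im): return np.clip(255*(im/255.)**0.6,0,255).astype(np.uint8)
t=load('top0')['color']; s=load('scene0')['color']
a=cv2.resize(br(t[170:345,85:205]),None,fx=3.3,fy=3.3,interpolation=cv2.INTER_CUBIC)
b=cv2.resize(br(t[225:305,440:550]),None,fx=3.6,fy=3.6,interpolation=cv2.INTER_CUBIC)
c2=cv2.resize(br(t[225:305,440:550]),(396,288),interpolation=cv2.INTER_CUBIC)
im=np.zeros((578,800,3),np.uint8)
im[:577,:396]=a[:577,:396]; im[:288,404:800]=c2
d=cv2.resize(br(s[178:228,385:470]),(396,233),interpolation=cv2.INTER_CUBIC); im[300:533,404:800]=d
cv2.imwrite('pics/c1.png',im)
e=cv2.resize(br(t[170:345,220:420]),(800,700),interpolation=cv2.INTER_CUBIC)[:600]
e=cv2.resize(br(t[170:350,225:425]),(667,600),interpolation=cv2.INTER_CUBIC)
cv2.imwrite('pics/c2.png',e)
cv2.imwrite('pics/c3.png',cv2.resize(br(s[155:310,240:410]),(658,600),interpolation=cv2.INTER_CUBIC))
```

```text
(no output)
```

View pics/c1.png

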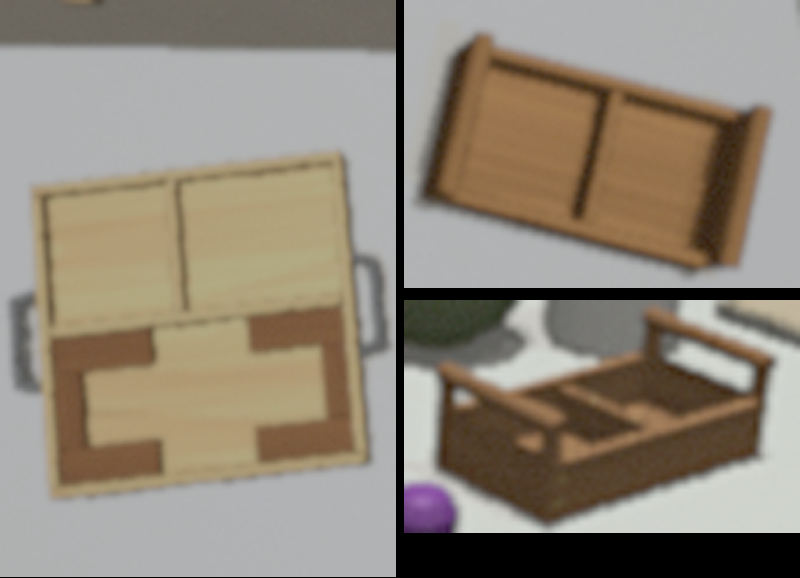

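View pics/c2.png

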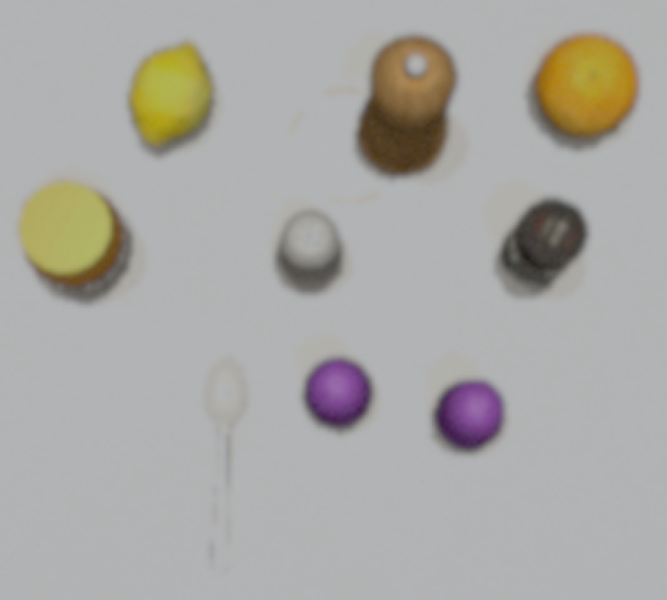

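View pics/c3.png

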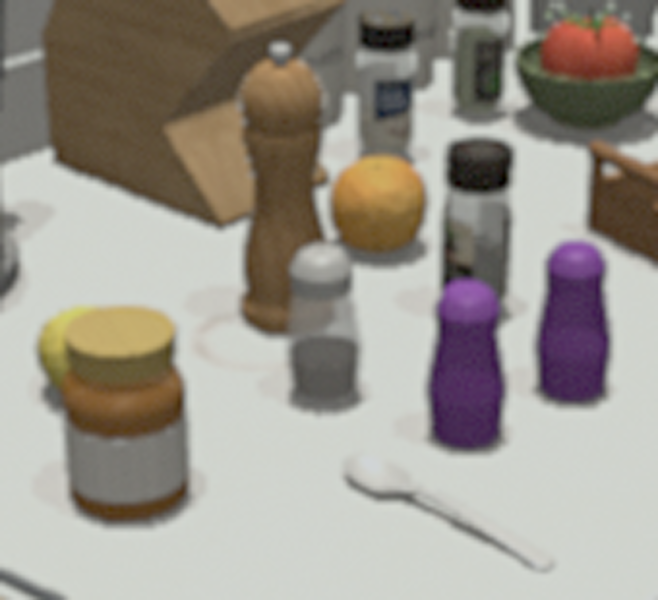

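The crops confirm the identities: the salt is at c2 (310,250), grey dome and glass; the purple ones are at (338,393) and (470,413). The honey has a gold lid (67,230), and the black-lidded spice jar (552,228) stays put. Tray: smaller bay on the left, recess in front. The caddy's larger bay needs a model fit.

```bash
cat > m.py <<'E'
from h import *
from scipy.optimize import least_squares
T=load('top0');S=load('scene0')
t2=lambda x,y:(225+x/3.335-.5+.15,170+y/3.333-.35)
s3=lambda x,y:(240+x/3.871-.37,155+y/3.871-.37)
tt=lambda x,y:(85+x/3.3-.35,170+y/3.3-.35)
tc=lambda x,y:(440+(x-404)/3.6-.36,225+y/3.6-.36)
sc=lambda x,y:(385+(x-404)/4.659-.39,178+(y-300)/4.66-.39)
for n,a,b in [('mill top',(415,65),(281,52)),('honey lid ctr',(67,230),(121,328)),('salt top',(312,228),(321,247)),('spice lid',(552,228),(480,152)),('spoon bowl',(230,357),(347,458)),('spoon end',(219,568),(548,563)),('lemon',(172,97),(75,345)),('orange top',(592,76),(378,165))]:
    print(n,*[np.round(v,4) for v in tri([(T,t2(*a)),(S,s3(*b))])])
print('salt base chk',atz(S,s3(323,398),0),'honey base front',atz(S,s3(128,505),0))
print('lemon z26',atz(T,t2(172,97),.026),atz(T,t2(185,45),.026),atz(T,t2(158,150),.026)); 
print('spoon z4',atz(T,t2(230,357),.004),atz(T,t2(219,568),.004)); print('orange',atz(T,t2(587,85),.03))
def fit(pts,obs,p0,z=False):
    def r(p):
        c,s=np.cos(p[2]),np.sin(p[2]); R=np.array([[c,-s],[s,c]])
        out=[]
        for q,(cam,uv) in zip(pts,obs):
            w=np.r_[R@q[:2]+p[:2],q[2]+p[3]]; out+=list((proj(cam,w)[0]-uv)*[1,1])
        return np.r_[out, p[3]*(0 if z else 0)]
    s=least_squares(r,p0); return s.x,np.sqrt(np.mean(s.fun**2)),np.round(s.fun,1)
h=.099
P=[(h,h,.018),(h,-h,.018),(-h,-h,.018),(-h,h,.018)]
C=load('scene0')
O=[(T,tt(*u)) for u in [(32,188),(343,153),(370,462),(52,497)]]+[(S,u) for u in [(202,292),(282,328),(193,405)]]
print('tray',fit(P+[(h,-h,.018),(-h,-h,.018)][:0]+[(h,h,.018) ,(h,-h,.018),(-h,h,.018)][:0],O[:4],[.5,.36,0,0]))
# caddy: bars' ends top z .062 and divider top
b=.046;y=.078
for th,sg in [(-.2,1),(np.pi-.2,-1)]:
    P=[(b,y,.062),(-b,y,.062),(b,-y,.062),(-b,-y,.062)]
    P=[(sg*p[0],sg*p[1],p[2]) for p in P]+[(sg*.039,-.007,.032),(-sg*.039,-.007,.032)]
    O=[(T,tc(*u)) for u in [(485,38),(440,190),(762,108),(730,264),(614,92),(578,217)]]
    O2=[(S,sc(*u)) for u in [(652,314),(772,362),(443,368),(552,425)]]
    # scene: far bar / near bar decided by fit
    print('caddy',sg,fit(P,O,[.53,-.3,th,0]))
    x=fit(P,O,[.53,-.3,th,0])[0]; c,s=np.cos(x[2]),np.sin(x[2]);
    print([np.round(proj(S,np.r_[np.array([[c,-s],[s,c]])@p[:2]+x[:2],p[2]+x[3]])[0]) for p in P]); print(O2)
E
python3 m.py
```

```text
mill top [ 0.6357 -0.0591  0.166 ] 0.0011
honey lid ctr [0.5533 0.1382 0.0945] 0.0005
salt top [ 0.5562 -0.0048  0.0884] 0.0018
spice lid [ 0.5564 -0.142   0.1024] 0.0018
spoon bowl [0.4884 0.0462 0.0063] 0.0002
spoon end [0.3586 0.0494 0.0034] 0.0005
lemon [0.6493 0.087  0.0304] 0.0032
orange top [ 0.6578 -0.171   0.0575] 0.0005
salt base chk [5.47919038e-01 1.73264334e-05 0.00000000e+00] honey base front [0.54640623 0.14685494 0.        ]
lemon z26 [0.64793844 0.08514614 0.026     ] [0.6812621  0.07798742 0.026     ] [0.61423837 0.09284895 0.026     ]
spoon z4 [0.4884078  0.04612236 0.004     ] [0.35907447 0.04966799 0.004     ]
orange [ 0.6589898  -0.17178758  0.03      ]
tray (array([ 0.50150801,  0.3556154 ,  0.13446902, -0.01138594]), np.float64(0.33623390948437387), array([ 0.5, -0.2, -0.2, -0.4, -0.4,  0. ,  0.1,  0.6, -0. ]))
caddy 1 (array([ 0.51402135, -0.35470488, -0.24822025, -0.01138391]), np.float64(1.0475735407274103), array([-0.4, -1.7,  1.4,  0.4, -0.6, -0.8, -1.6,  0.7, -0.2, -0.3,  1.3,
        1.8, -0. ]))
[array([392., 195.]), array([417., 207.]), array([436., 1
[... 9064 characters left out ...]
  [[54, 56, 56],
        [51, 53, 55],
        [37, 45, 47],
        ...,
        [36, 38, 38],
        [38, 38, 39],
        [46, 46, 47]],

       [[62, 65, 66],
        [64, 67, 67],
        [54, 58, 59],
        ...,
        [36, 37, 36],
        [37, 37, 38],
        [36, 37, 38]],

       [[65, 69, 69],
        [66, 70, 70],
        [63, 66, 66],
        ...,
        [38, 39, 41],
        [35, 37, 37],
        [37, 38, 38]]], shape=(480, 640, 3), dtype=uint8), 'vfov': 54.2209754499895, 'cx': 315.89770972936896, 'cy': 241.22314506517668, 'rvec': array([ 0.87970055, -2.23061975,  1.34777954]), 'tvec': array([0.41416802, 0.20608213, 0.67415402])}, (416.3764734921657, 204.43403433476396))]
```

```bash
sed -i '/^h=.099/,$d' m.py
cat >> m.py <<'E'
h=.099
P=[(h,h,.018),(h,-h,.018),(-h,-h,.018),(-h,h,.018)]; P=P+[P[1],P[2]]
O=[(T,tt(*u)) for u in [(32,188),(343,153),(370,462),(52,497)]]+[(S,u) for u in [(202,292),(282,327)]]
print('tray',fit(P,O,[.5,.36,0,0]))
b=.046;y=.078
for th,sg in [(-.2,1),(np.pi-.2,-1)]:
    P=[(b,y,.062),(-b,y,.062),(b,-y,.062),(-b,-y,.062)]; P=P+[P[2],P[3],P[0],P[1]]
    P=[(sg*p[0],sg*p[1],p[2]) for p in P]+[(sg*.039,-.007,.032),(-sg*.039,-.007,.032)]
    O=[(T,tc(*u)) for u in [(485,38),(440,190),(762,108),(730,264)]]+[(S,sc(*u)) for u in [(652,314),(772,362),(443,368),(552,425)]]+[(T,tc(*u)) for u in [(614,92),(578,217)]]
    print('caddy',sg,fit(P,O,[.53,-.3,th,0]))
E
python3 m.py | tail -8
```

```text
spoon z4 [0.4884078  0.04612236 0.004     ] [0.35907447 0.04966799 0.004     ]
orange [ 0.6589898  -0.17178758  0.03      ]
tray (array([ 0.50064936,  0.3518114 ,  0.13349892, -0.00091199]), np.float64(1.037565096648158), array([ 0.3, -0.7,  0.5, -0.9,  0.2,  0.4, -0.1,  1. , -1.8, -1.8,  1.2,
        1.9, -0. ]))
caddy 1 (array([ 0.51283656, -0.35283281, -0.25499266, -0.00455055]), np.float64(0.9594965106615866), array([-0.3, -1.9,  1.2,  0.4, -0.1, -0.3, -1.4,  1.4, -1.2, -0.1, -0.7,
        0.2, -1.2,  0.1,  0.7, -0.1,  0.1, -0.2,  1.3,  2.1, -0. ]))
caddy -1 (array([ 0.51267948, -0.3571784 ,  2.88570043, -0.00595253]), np.float64(1.7439190540872838), array([ 1.8, -1.7,  3.2,  0.5,  1.9, -0.1,  0.6,  1.6, -0.3,  0. ,  0.2,
        0.3, -0.2,  0.2,  1.6, -0.1, -4.7, -1.8, -3.5,  0.4, -0. ]))
```

Checks: measured heights (mill 166, honey 94, salt 88, spice 102, spoon 3–6 mm) agree with the text. The caddy fit puts the larger bay at world +y (residual 0.96 px against 1.74 px for the other way round). Moving to the spoon now.

Emit:
{"op": "jog_arm", "data": {"deltas": "0.4 -1 0 0 0 0.176;0.4 -1 0 0 0 0.176;0.4 -1 0 0 0 0.176;0.4 -1 0 0 0 0.176;0.4 -1 0 0 0 0.176;0.4 -1 0 0 0 0.176;0.4 -1 0 0 0 0.176;0.4 -1 0 0 0 0.176;0.4 -1 0 0 0 0.176;0.4 -1 0 0 0 0.176;0.4 -1 0 0 0 0.176;0.4 -1 0 0 0 0.176;0.4 -1 0 0 0 0.176;0.4 -1 0 0 0 0.176;0.4 -1 0 0 0 0.176;0.4 -1 0 0 0 0.176;0.4 -1 0 0 0 0.176;0.4 -1 0 0 0 0.176;0.4 -1 0 0 0 0.176;0.4 -1 0 0 0 0.176", "gripper": 0.45, "squeeze": 40}}

```text
time: 2.65
eef_pos: [0.4077, 0.2271, 0.2246]
tcp_rot: [0.012, 1.0, -0.0, -0.0]
contact_force: [-0.1, -0.2, 0.6]
opening: 0.449
finger_force: 0.0
```

Emit:
{"op": "jog_arm", "data": {"deltas": "0.2 -1 0 0 0 0;0.2 -1 0 0 0 0;0.2 -1 0 0 0 0;0.2 -1 0 0 0 0;0.2 -1 -0.5 0 0 0;0.1 -1 -0.5 0 0 0;0 -1 -1 0 0 0;0 -1 -1 0 0 0;0 -1 -1 0 0 0;0 0 0 0 0 0;0 0 0 0 0 0"}}

```text
time: 4.03
eef_pos: [0.43, 0.0482, 0.1455]
tcp_rot: [0.012, 1.0, 0.0, 0.0]
contact_force: [0.6, -0.1, -0.1]
opening: 0.453
finger_force: 0.0
```

Run:
```python
from h import *
c=grab('wrist','w1'); im=c['color']; cv2.imwrite('pics/w1b.png',np.clip(255*(im/255.)**.6,0,255).astype(np.uint8))
s=get_state(); print(s['eef_pos'],s['tcp_rot'],s['contact_force'],s['opening'])
```

```text
[0.43027608 0.04831209 0.14586478] [1.17032990e-02 9.99931205e-01 4.52339575e-05 7.85475430e-04] [-1.05922446  0.36770241  0.30019527] 0.4476943214993079
```

View pics/w1b.png

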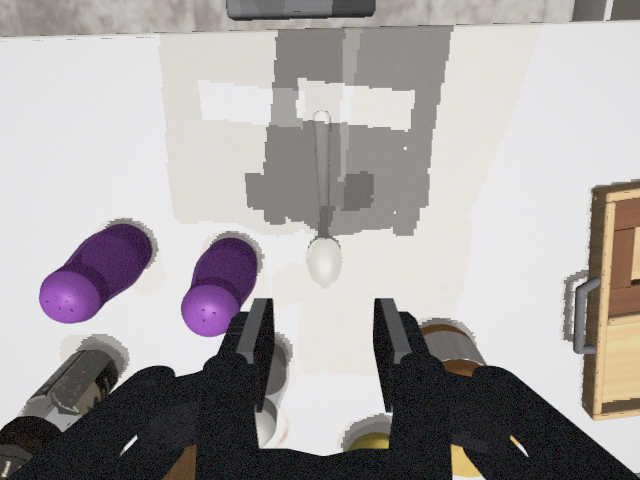

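The wrist view shows the spoon from the bowl tip (324,286) to the handle end (321,112), with the purple shakers to the left. Locating it precisely.

Run:
```python
from h import *
c=load('w1'); T=load('top0'); S=load('scene0')
a,b=atz(c,(324,286),.004),atz(c,(321,112),.004); print(a,b,(a+b)/2, np.linalg.norm(a-b), np.arctan2((a-b)[1],(a-b)[0]), atz(c,(323,210),.004))
print(tri([(c,(324,286)),(T,(293.8,276.8))]),tri([(c,(321,112)),(S,(381.2,300.1))]))
print('purple',atz(c,(85,270),.04),atz(c,(222,272),.04))
```

```text
[0.48899716 0.0473446  0.004     ] [0.35934734 0.04840574 0.004     ] [0.42417225 0.04787517 0.004     ] 0.12965415850000336 -0.008184519846150007 [0.42789894 0.04807063 0.004     ]
(array([0.4883737 , 0.04652395, 0.00499209]), np.float64(0.000839887725286304)) (array([0.35917148, 0.0482418 , 0.00246453]), np.float64(0.00028659777445480165))
purple [ 0.45564092 -0.11218265  0.04      ] [ 0.45935659 -0.0205435   0.04      ]
```

Emit:
{"op": "jog_arm", "data": {"deltas": "0 0 -1 0 0 0;0 0 -1 0 0 0;0 0 -1 0 0 0;0 0 -1 0 0 0;0 0 -1 0 0 0;0 0 -0.5 0 0 0;0 0 -0.4 0 0 0;0 0 -0.25 0 0 0;0 0 0 0 0 0"}}

```text
time: 5.2
eef_pos: [0.4298, 0.0479, 0.022]
tcp_rot: [0.012, 1.0, 0.0, -0.0]
contact_force: [0.4, 0.2, -0.3]
opening: 0.448
finger_force: 0.0
```

Emit:
{"op": "jog_arm", "data": {"deltas": "0 0 0 0 0 0;0 0 0 0 0 0;0 0 0 0 0 0;0 0 0 0 0 0;0 0 0 0 0 0;0 0 0 0 0 0", "gripper": 0}}

```text
time: 5.95
eef_pos: [0.4297, 0.0479, 0.0219]
tcp_rot: [0.012, 1.0, -0.0, -0.0]
contact_force: [-0.7, 0.4, 0.1]
opening: 0.004
finger_force: 0.0
```

Missed: the tips are above the thin handle. Open, lower slightly and retry.

Emit:
{"op": "jog_arm", "data": {"deltas": "0 0 0 0 0 0;0 0 0 0 0 0;0 0 -0.08 0 0 0;0 0 -0.07 0 0 0;0 0 0 0 0 0", "gripper": 0.3}}

```text
time: 6.58
eef_pos: [0.4295, 0.0479, 0.0187]
tcp_rot: [0.012, 1.0, 0.0, -0.0]
contact_force: [0.1, 0.5, 0.4]
opening: 0.3
finger_force: 0.0
```

Run:
```python
from h import *
c=grab('wrist','w2'); im=c['color']; cv2.imwrite('pics/w2b.png',np.clip(255*(im/255.)**.6,0,255).astype(np.uint8))
s=get_state(); print(s['eef_pos'],s['contact_force'],s['opening'])
```

```text
[0.42959065 0.04790388 0.01879462] [ 0.36313247 -0.84682237 -0.06990025] 0.30009817393440485
```

View pics/w2b.png

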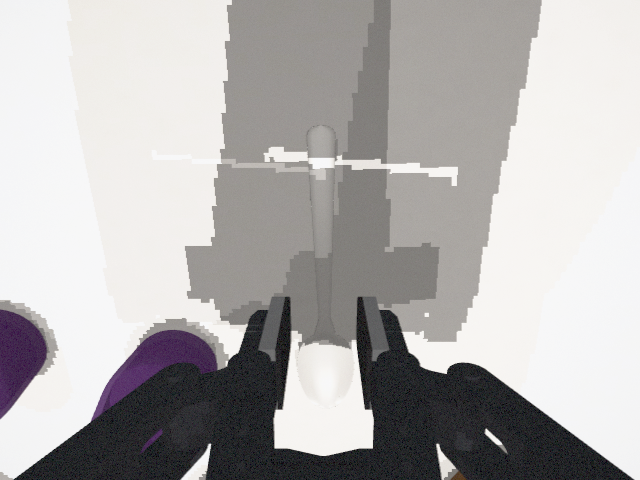

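Emit:
{"op": "jog_arm", "data": {"deltas": "0 0 0.03 0 0 0;0 0 0 0 0 0;0 0 0 0 0 0;0 0 0 0 0 0;0 0 0 0 0 0;0 0 0 0 0 0", "gripper": 0}}

```text
time: 7.38
eef_pos: [0.4297, 0.0479, 0.0195]
tcp_rot: [0.012, 1.0, -0.0, 0.0]
contact_force: [-1.0, 0.4, 0.4]
opening: -0.002
finger_force: 0.0
```

Run:
```python
from h import *
c=load('w2'); R=cv2.Rodrigues(c['rvec'])[0]; f=K(c)[0,0]
for d in (.15,.16,.17):
    o,r=ray(c,(324,298)); print(d,o+r*d/(R@r)[2], f)
c1=load('w1')
# opening .45=38mm gap: inner edges 274..374 at row 298
print(f*.0383/100, [ (lambda o,r:o+r*(f*.0383/100)/(cv2.Rodrigues(c1['rvec'])[0]@r)[2])(*ray(c1,(324,298)))])
a,b=atz(c,(327,405),.006),atz(c,(321,125),.003); print('spoon',a,b)
c=grab('wrist','w3'); im=c['color']; cv2.imwrite('pics/w3b.png',cv2.resize(np.clip(255*(im[240:440,220:430]/255.)**.6,0,255).astype(np.uint8),(630,600),interpolation=cv2.INTER_CUBIC))
```

```text
0.15 [0.41693518 0.04844548 0.03362917] 413.9907377204737
0.16 [0.42162152 0.04835202 0.02465899] 413.9907377204737
0.17 [0.42630787 0.04825857 0.01568881] 413.9907377204737
0.15855845254694143 [array([0.421438  , 0.04863502, 0.15274053])]
spoon [0.48879196 0.04824493 0.006     ] [0.3583021 0.0487287 0.003    ]
```

View pics/w3b.png

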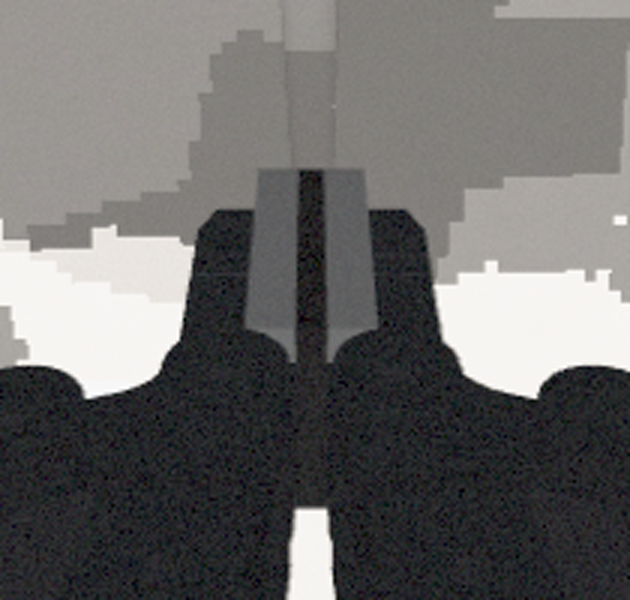

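Emit:
{"op": "jog_arm", "data": {"deltas": "0 0 0 0 0 0;0 0 0 0 0 0;0 0 -0.05 0 0 0;0 0 -0.05 0 0 0;0 0 -0.05 0 0 0;0 0 0 0 0 0", "gripper": 0.2}}

```text
time: 8.18
eef_pos: [0.4296, 0.0479, 0.0164]
tcp_rot: [0.012, 1.0, 0.0, -0.0]
contact_force: [0.4, -0.1, -0.8]
opening: 0.198
finger_force: 0.0
```

Emit:
{"op": "jog_arm", "data": {"deltas": "0 0 0 0 0 0;0 0 0 0 0 0;0 0 0 0 0 0;0 0 0 0 0 0", "gripper": 0}}

```text
time: 8.68
eef_pos: [0.4297, 0.0479, 0.0166]
tcp_rot: [0.012, 1.0, -0.0, 0.0]
contact_force: [0.1, 0.3, 0.3]
opening: -0.001
finger_force: 0.0
```

Emit:
{"op": "jog_arm", "data": {"deltas": "0 0 0 0 0 0;0 0 0 0 0 0;0 0 -0.05 0 0 0;0 0 -0.05 0 0 0;0 0 -0.05 0 0 0;0 0 0 0 0 0", "gripper": 0.2}}

```text
time: 9.43
eef_pos: [0.4296, 0.0479, 0.0134]
tcp_rot: [0.012, 1.0, 0.0, -0.0]
contact_force: [0.4, -0.3, 0.4]
opening: 0.2
finger_force: 0.0
```

Emit:
{"op": "jog_arm", "data": {"deltas": "0 0 0 0 0 0;0 0 0 0 0 0;0 0 0 0 0 0;0 0 0 0 0 0", "gripper": 0}}

```text
time: 9.93
eef_pos: [0.4297, 0.0479, 0.0135]
tcp_rot: [0.012, 1.0, 0.0, 0.0]
contact_force: [0.5, 0.6, -0.6]
opening: -0.002
finger_force: 0.0
```

Emit:
{"op": "jog_arm", "data": {"deltas": "0 0 0 0 0 0;0 0 0 0 0 0;0 0 -0.05 0 0 0;0 0 -0.05 0 0 0;0 0 -0.05 0 0 0;0 0 0 0 0 0", "gripper": 0.2}}

```text
time: 10.68
eef_pos: [0.4296, 0.0479, 0.0104]
tcp_rot: [0.012, 1.0, 0.0, -0.0]
contact_force: [0.3, 0.8, 0.4]
opening: 0.202
finger_force: 0.0
```

Emit:
{"op": "jog_arm", "data": {"deltas": "0 0 0 0 0 0;0 0 0 0 0 0;0 0 0 0 0 0;0 0 0 0 0 0", "gripper": 0}}

```text
time: 11.18
eef_pos: [0.4297, 0.0479, 0.0106]
tcp_rot: [0.012, 1.0, -0.0, 0.0]
contact_force: [-1.0, 0.4, -0.1]
opening: -0.001
finger_force: 0.0
```

Run:
```python
from h import *
a=grab('wrist','w4')['color'][240:440,220:430]; b=grab('scene','s4')['color'][180:340,260:430]
g=lambda x:np.clip(255*(x/255.)**.6,0,255).astype(np.uint8)
cv2.imwrite('pics/w4b.png',np.hstack([cv2.resize(g(a),(400,400)),cv2.resize(g(b),(400,400),interpolation=cv2.INTER_CUBIC)]))
```

```text
(no output)
```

View pics/w4b.png

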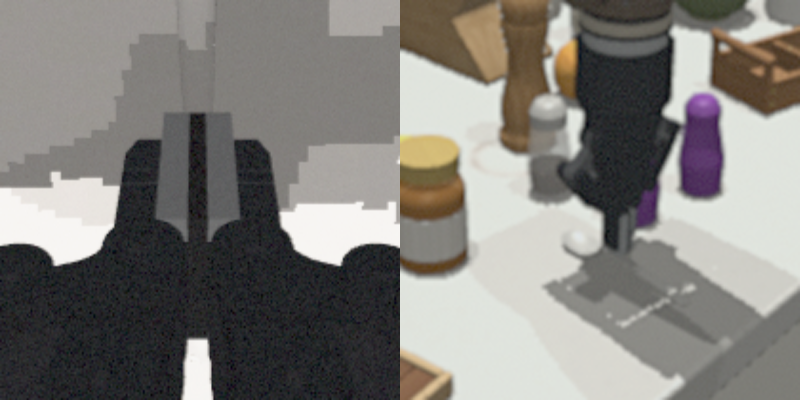

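Run:
```python
from h import *
w,s=load('w4'),load('s4')
for uv in [(348,279),(350.5,280),(352,281)]: print(tri([(w,(323.4,296.5)),(s,uv)]))
print(get_state()['eef_pos'], ray(w,(320,240)))
```

```text
(array([0.42923815, 0.05031028, 0.01486652]), np.float64(0.006802536963162099))
(array([0.42653091, 0.04945865, 0.01494983]), np.float64(0.004284502280700452))
(array([0.42514164, 0.04889067, 0.01411746]), np.float64(0.0025715968717100815))
[0.42973183 0.04789586 0.01055122] (array([0.3467613 , 0.04983519, 0.15997053]), array([ 0.33618948, -0.01583983, -0.94166116]))
```

Emit:
{"op": "jog_arm", "data": {"deltas": "0 0 0 0 0 0;0 0 0 0 0 0;0 0 -0.05 0 0 0;0 0 -0.05 0 0 0;0 0 0 0 0 0", "gripper": 0.2}}

```text
time: 11.9
eef_pos: [0.4296, 0.0479, 0.0084]
tcp_rot: [0.012, 1.0, 0.0, -0.0]
contact_force: [0.5, -0.4, -0.1]
opening: 0.202
finger_force: 0.0
```

Emit:
{"op": "jog_arm", "data": {"deltas": "0 0 0 0 0 0;0 0 0 0 0 0;0 0 0 0 0 0;0 0 0 0 0 0", "gripper": 0}}

```text
time: 12.4
eef_pos: [0.4297, 0.0479, 0.0085]
tcp_rot: [0.012, 1.0, -0.0, 0.0]
contact_force: [-0.6, -0.7, 0.4]
opening: -0.004
finger_force: 0.0
```

Emit:
{"op": "jog_arm", "data": {"deltas": "0 0 0 0 0 0;0 0 0 0 0 0;0 0 -0.05 0 0 0;0 0 -0.05 0 0 0;0 0 0 0 0 0", "gripper": 0.2}}

```text
time: 13.02
eef_pos: [0.4296, 0.0479, 0.0064]
tcp_rot: [0.012, 1.0, 0.0, -0.0]
contact_force: [0.7, 0.3, 0.1]
opening: 0.201
finger_force: 0.0
```

Emit:
{"op": "jog_arm", "data": {"deltas": "0 0 0 0 0 0;0 0 0 0 0 0;0 0 0 0 0 0;0 0 0 0 0 0", "gripper": 0}}

```text
time: 13.52
eef_pos: [0.4297, 0.0479, 0.0065]
tcp_rot: [0.012, 1.0, -0.0, 0.0]
contact_force: [-0.1, 0.7, 1.2]
opening: -0.001
finger_force: 0.0
```

Emit:
{"op": "jog_arm", "data": {"deltas": "0 0 0 0 0 0;0 0 0 0 0 0;0 0 -0.05 0 0 0;0 0 -0.05 0 0 0;0 0 0 0 0 0", "gripper": 0.2}}

```text
time: 14.15
eef_pos: [0.4296, 0.0479, 0.0044]
tcp_rot: [0.012, 1.0, 0.0, -0.0]
contact_force: [0.1, -0.7, 0.2]
opening: 0.201
finger_force: 0.0
```

Emit:
{"op": "jog_arm", "data": {"deltas": "0 0 0 0 0 0;0 0 0 0 0 0;0 0 0 0 0 0;0 0 0 0 0 0", "gripper": 0}}

```text
time: 14.65
eef_pos: [0.4297, 0.0479, 0.0045]
tcp_rot: [0.012, 1.0, -0.0, 0.0]
contact_force: [-0.4, 0.0, 0.1]
opening: -0.0
finger_force: 0.0
```

The tips evidently sit higher than the text says: two views put the tip near TCP +5 mm or so. I'll keep feeling downward for the surface in small steps.

Emit:
{"op": "jog_arm", "data": {"deltas": "0 0 0 0 0 0;0 0 0 0 0 0;0 0 -0.05 0 0 0;0 0 -0.05 0 0 0;0 0 -0.05 0 0 0;0 0 0 0 0 0", "gripper": 0.2}}

```text
time: 15.4
eef_pos: [0.4296, 0.0479, 0.0014]
tcp_rot: [0.012, 1.0, 0.0, -0.0]
contact_force: [-0.5, -0.1, 0.8]
opening: 0.202
finger_force: 0.0
```

Emit:
{"op": "jog_arm", "data": {"deltas": "0 0 0 0 0 0;0 0 0 0 0 0;0 0 0 0 0 0;0 0 0 0 0 0", "gripper": 0}}

```text
time: 15.9
eef_pos: [0.4315, 0.0474, 0.0041]
tcp_rot: [0.011, 1.0, -0.001, 0.001]
contact_force: [-4.3, -1.3, 15.9]
opening: -0.006
finger_force: 7.9
```

Run:
```python
from h import *
a=grab('wrist','w5')['color'][200:460,200:450]; b=grab('scene','s5')['color'][240:300,310:400]
g=lambda x:np.clip(255*(x/255.)**.5,0,255).astype(np.uint8)
cv2.imwrite('pics/w5b.png',np.hstack([cv2.resize(g(a),(400,416)),cv2.resize(g(b),(400,416),interpolation=cv2.INTER_CUBIC)]))
```

```text
(no output)
```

View pics/w5b.png

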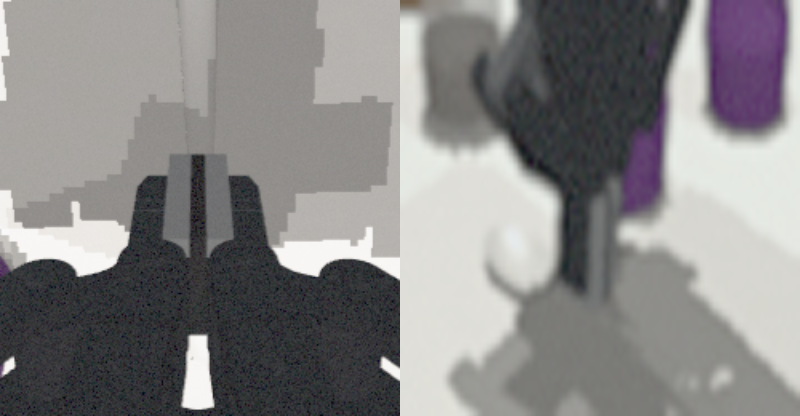

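Emit:
{"op": "jog_arm", "data": {"deltas": "0 0 0 0 0 0;0 0 0 0 0 0;0 0 -0.05 0 0 0;0 0 -0.05 0 0 0;0 0 0 0 0 0", "gripper": 0.2}}

```text
time: 16.62
eef_pos: [0.4298, 0.0478, 0.0003]
tcp_rot: [0.012, 1.0, -0.0, -0.001]
contact_force: [-4.0, -0.7, 9.5]
opening: 0.198
finger_force: 4.7
```

Table contact at opening 0.2 is at TCP ≈ 0.0003, so shut tips are only ≈ 2 mm ahead of the reported TCP, and the handle is about 2 mm thick. Closing at TCP 0.002.

Emit:
{"op": "jog_arm", "data": {"deltas": "0 0 0.12 0 0 0;0 0 0 0 0 0"}}

```text
time: 16.88
eef_pos: [0.4294, 0.048, 0.0016]
tcp_rot: [0.012, 1.0, 0.0, -0.0]
contact_force: [-0.2, -0.7, -1.5]
opening: 0.204
finger_force: 0.0
```

Emit:
{"op": "jog_arm", "data": {"deltas": "0 0 0 0 0 0;0 0 0 0 0 0;0 0 0 0 0 0;0 0 0 0 0 0;0 0 0 0 0 0", "gripper": 0}}

```text
time: 17.5
eef_pos: [0.4313, 0.0475, 0.0041]
tcp_rot: [0.012, 1.0, -0.0, 0.001]
contact_force: [-3.4, -1.9, 15.1]
opening: 0.001
finger_force: 7.8
```

Emit:
{"op": "jog_arm", "data": {"deltas": "0 0 0.5 0 0 0;0 0 1 0 0 0;0 0 1 0 0 0;0 0 0 0 0 0"}}

```text
time: 18.0
eef_pos: [0.4307, 0.0478, 0.053]
tcp_rot: [0.012, 1.0, -0.0, 0.002]
contact_force: [-0.5, 0.1, -0.6]
opening: -0.001
finger_force: 0.0
```

Run:
```python
from h import *
a=grab('wrist','w6')['color'][60:460,180:460]; b=grab('scene','s6')['color'][220:310,300:400]
g=lambda x:np.clip(255*(x/255.)**.5,0,255).astype(np.uint8)
cv2.imwrite('pics/w6b.png',np.hstack([cv2.resize(g(a),(392,560)),cv2.resize(g(b),(400,560),interpolation=cv2.INTER_CUBIC)]))
print(get_state())
```

```text
{'time': 18.1, 'qpos': array([-1.24491769e-01, -2.71549653e-02,  2.27817761e+00,  5.11063453e-05,
        8.91279654e-01, -1.67154336e+00]), 'dq': array([-0.00045425,  0.01349619,  0.01112651,  0.00112192,  0.00489727,
        0.00072868]), 'joint_efforts': array([-2.40304144e-03, -2.28467488e+01, -2.38942569e+01,  4.01920279e-04,
       -1.92889629e-02,  1.71827446e-05]), 'eef_pos': array([0.42919283, 0.04798849, 0.05133693]), 'tcp_rot': array([ 1.18881535e-02,  9.99929270e-01,  5.96208586e-05, -3.50339314e-04]), 'contact_force': array([-0.49776593, -0.63040799, -0.10002284]), 'wrist_torque': array([-0.00291478, -0.00094394,  0.02932746]), 'finger_force': 0.0, 'opening': 0.0002209297671392498}
```

View pics/w6b.png

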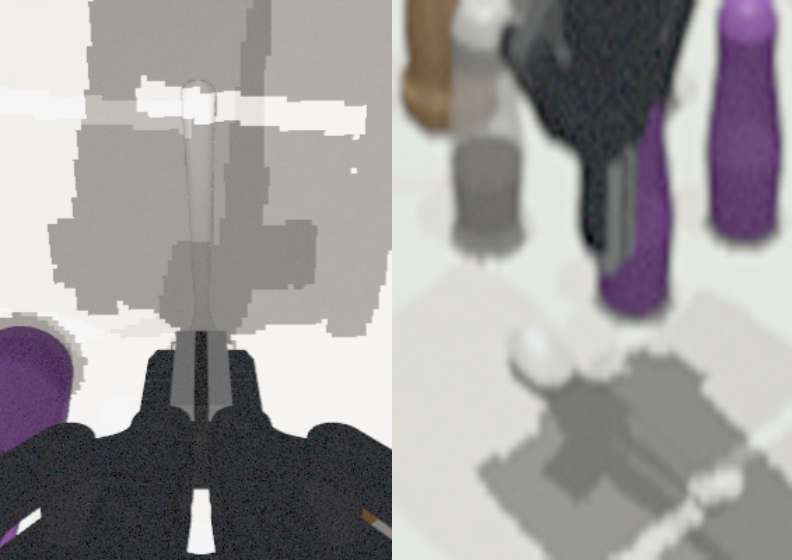

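The spoon didn't come up: the pads rode over the thin rounded handle. I'll retry with the tips pressed lightly on the surface and a gentle squeeze.

Emit:
{"op": "jog_arm", "data": {"deltas": "0 0 0 0 0 0;0 0 -1 0 0 0;0 0 -1 0 0 0;0 0 -0.5 0 0 0;0 0 -0.1 0 0 0;0 0 -0.1 0 0 0;0 0 0 0 0 0", "gripper": 0.18, "squeeze": 20}}

```text
time: 18.98
eef_pos: [0.4288, 0.0481, 0.0001]
tcp_rot: [0.011, 1.0, 0.0, -0.003]
contact_force: [-11.2, 0.1, 24.5]
opening: 0.178
finger_force: 20.1
```

Emit:
{"op": "jog_arm", "data": {"deltas": "0 0 0 0 0 0;0 0 0 0 0 0;0 0 0 0 0 0;0 0 0 0 0 0;0 0 0 0 0 0", "gripper": 0}}

```text
time: 19.6
eef_pos: [0.4288, 0.048, 0.0001]
tcp_rot: [0.012, 1.0, 0.0, -0.003]
contact_force: [-11.8, -0.1, 24.8]
opening: 0.178
finger_force: 21.8
```

Emit:
{"op": "jog_arm", "data": {"deltas": "0 0 0.02 0 0 0;0 0 0 0 0 0;0 0 0 0 0 0;0 0 0 0 0 0", "squeeze": 45, "gripper": 0}}

```text
time: 20.1
eef_pos: [0.4343, 0.0476, 0.0039]
tcp_rot: [0.012, 1.0, -0.0, 0.003]
contact_force: [-8.1, 2.7, 34.4]
opening: 0.0
finger_force: 16.9
```

Run:
```python
from h import *
w,s=load('w6'),load('s6')
for uv in [(355,262),(357,263.4),(357,265),(359,265)]: print(uv,tri([(w,(324,295.7)),(s,uv)]))
# where does the spoon bowl/neck project
print(proj(s,[[.4292,.048,.0513+d] for d in (-.019,-.01,0,.01)]))
print(proj(w,[[.4292,.048,.0513+d] for d in (-.019,-.01,0,.01)]), proj(w,[[.4292-.011,.048,.0513+d] for d in (-.019,-.01,0,.01)]))
im=s['color'][250:275,340:372]; print(im.sum(2)//3)
```

```text
(355, 262) (array([0.42246696, 0.04836581, 0.05832619]), np.float64(0.00026703560153091947))
(357, 263.4) (array([0.42070871, 0.04761177, 0.05708198]), np.float64(0.0019953822135602354))
(357, 265) (array([0.42165831, 0.04732148, 0.05362402]), np.float64(0.0027917406999192576))
(359, 265) (array([0.41902945, 0.04685419, 0.05545969]), np.float64(0.004356468785607991))
[[352.05468245 272.66767831]
 [352.18910181 268.5947127 ]
 [352.33994525 264.02408983]
 [352.49237962 259.40526138]]
[[323.6611875  282.76431065]
 [323.67865761 291.87795786]
 [323.70012916 303.07904229]
 [323.72414161 315.60563849]] [[323.07033259 260.28454534]
 [323.05945067 268.49159753]
 [323.04604868 278.59927497]
 [323.0310245  289.93038455]]
[[203 203 204 206 203 177 116  45   8  10  12  11  13  17  41  52  52  40
   32  41  39  35  37  34  35  35  31  26  28  77 153 187]
 [203 202 204 205 203 172 109  40   5   9  11   7   9  19  40  52  51  36
   30  41  39  37  39  38  37  38  35  30  29  62 128 173]
 [203 203 203 206 200 163  93  31   8   8  11  10  11  21  41  51  49  36
   31  42  39  37  39  41  40  40  38  
[... 2246 characters left out ...]
2  34  35  40  53  73 107 139 174]
 [203 203 204 201 197 192 188 188 188 189 184 160 137 111  84  67  51  43
   39  35  33  33  35  41  48  55  59  73 102 148 172 183]
 [197 200 202 196 190 187 187 188 188 188 189 187 180 160 138 115  94  85
   83  76  71  70  72  82  86  91  96 113 137 170 181 179]
 [189 195 197 193 188 188 188 188 188 188 190 189 190 187 181 163 147 149
  152 149 144 142 144 147 147 146 147 156 169 176 177 175]
 [184 187 189 188 188 188 188 187 187 187 188 188 189 190 191 186 186 194
  198 199 200 200 198 193 190 187 180 176 177 176 175 173]
 [178 179 182 185 187 187 188 188 187 188 187 188 188 189 188 189 194 201
  204 203 202 198 196 187 182 181 180 177 176 174 176 175]]
```

The contact could be the bowl rather than the table. I'll calibrate the tip height on bare surface beside the spoon.

Emit:
{"op": "jog_arm", "data": {"deltas": "0 0 1 0 0 0;0 0 1 0 0 0;0 1 0 0 0 0;0 1 0 0 0 0;0 0 -0.9 0 0 0;0 0 -0.5 0 0 0;0 0 -0.1 0 0 0;0 0 0 0 0 0;0 0 0 0 0 0"}}

```text
time: 21.22
eef_pos: [0.4302, 0.0877, 0.0088]
tcp_rot: [0.012, 1.0, -0.0, 0.0]
contact_force: [-0.4, 0.0, -0.0]
opening: 0.002
finger_force: 0.0
```

Emit:
{"op": "jog_arm", "data": {"deltas": "0 0 -0.1 0 0 0;0 0 -0.1 0 0 0;0 0 0 0 0 0"}}

```text
time: 21.6
eef_pos: [0.4295, 0.0879, 0.0042]
tcp_rot: [0.012, 1.0, 0.0, -0.0]
contact_force: [0.2, 0.5, -0.7]
opening: -0.001
finger_force: 0.0
```

Emit:
{"op": "jog_arm", "data": {"deltas": "0 0 -0.1 0 0 0;0 0 -0.1 0 0 0;0 0 0 0 0 0"}}

```text
time: 21.98
eef_pos: [0.4295, 0.0879, 0.0001]
tcp_rot: [0.012, 1.0, 0.0, -0.0]
contact_force: [-0.2, -0.1, -0.2]
opening: -0.002
finger_force: 0.0
```

Emit:
{"op": "jog_arm", "data": {"deltas": "0 0 -0.1 0 0 0;0 0 0 0 0 0"}}

```text
time: 22.22
eef_pos: [0.4296, 0.0879, -0.0018]
tcp_rot: [0.012, 1.0, 0.0, -0.0]
contact_force: [-0.1, 0.5, 0.8]
opening: 0.003
finger_force: 0.0
```

Emit:
{"op": "jog_arm", "data": {"deltas": "0 0 -0.1 0 0 0;0 0 -0.05 0 0 0;0 0 0 0 0 0"}}

```text
time: 22.6
eef_pos: [0.4296, 0.0879, -0.0048]
tcp_rot: [0.012, 1.0, 0.0, -0.0]
contact_force: [0.7, 0.4, 0.3]
opening: 0.001
finger_force: 0.0
```

Emit:
{"op": "jog_arm", "data": {"deltas": "0 0 -0.05 0 0 0;0 0 -0.05 0 0 0;0 0 0 0 0 0"}}

```text
time: 22.98
eef_pos: [0.4298, 0.0879, -0.0063]
tcp_rot: [0.012, 1.0, -0.0, -0.0]
contact_force: [-1.6, 0.0, 4.6]
opening: 0.0
finger_force: 2.1
```

Emit:
{"op": "jog_arm", "data": {"deltas": "0 0 -0.05 0 0 0;0 0 -0.05 0 0 0;0 0 0 0 0 0"}}

```text
time: 23.35
eef_pos: [0.4298, 0.0879, -0.0064]
tcp_rot: [0.012, 1.0, -0.0, -0.001]
contact_force: [-8.6, -0.5, 21.5]
opening: -0.002
finger_force: 10.9
```

Bare table is touched by shut tips at TCP z = −0.0063. So the real tips stand 6 mm above the reported TCP and all grasp heights must go 25 mm lower than nominal. The earlier contact was on top of the spoon. Regrasping.

Emit:
{"op": "jog_arm", "data": {"deltas": "0 0 1 0 0 0;0 0 0.2 0 0 0;0 -1 0 0 0 0;-0.3 -1 0 0 0 0;0 0 -0.5 0 0 0;0 0 -0.3 0 0 0;0 0 -0.23 0 0 0;0 0 0 0 0 0", "gripper": 0.22, "squeeze": 40}}

```text
time: 24.35
eef_pos: [0.4235, 0.0484, -0.0058]
tcp_rot: [0.012, 1.0, 0.0, -0.0]
contact_force: [0.3, -0.8, -0.1]
opening: 0.223
finger_force: 0.1
```

Emit:
{"op": "jog_arm", "data": {"deltas": "0 0 0 0 0 0;0 0 0 0 0 0;0 0 0 0 0 0;0 0 0 0 0 0", "gripper": 0}}

```text
time: 24.85
eef_pos: [0.4236, 0.0479, -0.0053]
tcp_rot: [0.012, 1.0, 0.0, -0.0]
contact_force: [0.1, 0.5, -0.3]
opening: 0.177
finger_force: 38.2
```

Gripped at 38 N. Lift and look.

Emit:
{"op": "jog_arm", "data": {"deltas": "0 0 0.5 0 0 0;0 0 1 0 0 0;0 0 1 0 0 0;0 0 1 0 0 0;0 0 1 0 0 0;0 0 0 0 0 0"}}

```text
time: 25.6
eef_pos: [0.4253, 0.0477, 0.0869]
tcp_rot: [0.012, 1.0, -0.0, 0.003]
contact_force: [0.3, -0.2, -0.0]
opening: 0.18
finger_force: 38.2
```

Run:
```python
from h import *
a=grab('wrist','w7')['color'][60:460,180:460]; b=grab('scene','s7')['color'][200:310,290:410]
g=lambda x:np.clip(255*(x/255.)**.5,0,255).astype(np.uint8)
cv2.imwrite('pics/w7b.png',np.hstack([cv2.resize(g(a),(392,560)),cv2.resize(g(b),(400,367),interpolation=cv2.INTER_CUBIC)[:560] if 0 else cv2.resize(g(b),(400,560),interpolation=cv2.INTER_CUBIC)]))
s=get_state();print(s['eef_pos'],s['opening'],s['finger_force'])
```

```text
[0.42356135 0.04788593 0.0846808 ] 0.17631392805977633 38.203613667465106
```

View pics/w7b.png

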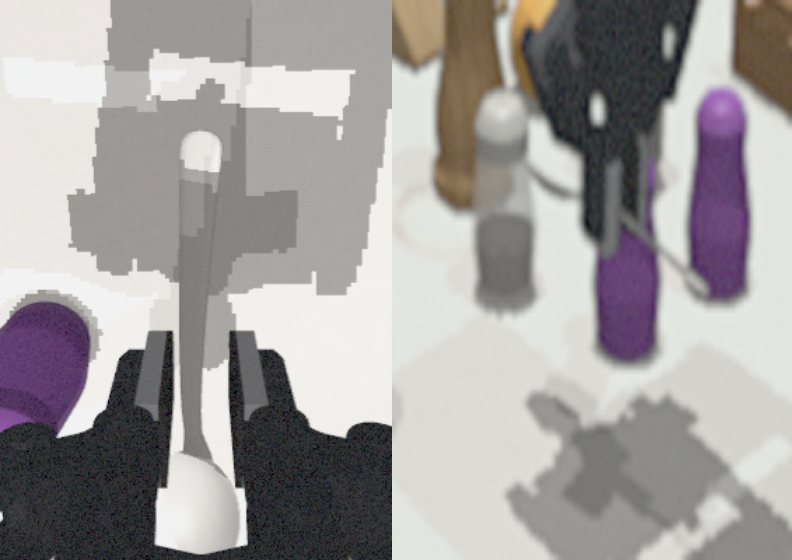

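The spoon is held between the pads, about level: handle end at wrist (324,155), bowl tip at (326,453).

Run:
```python
from h import *
c=load('w7')
a,b=atz(c,(326,453),.095),atz(c,(323.6,155),.093); print(a,b,(a+b)/2,np.linalg.norm(a-b),np.arctan2((a-b)[1],(a-b)[0]))
n=atz(c,(180+198/1.4,60+430/1.4),.093);print(n)
s=load('s7'); print(tri([(c,(323.6,155)),(s,(290+(705-392)/3.333,200+292/5.09))]))
```

```text
[0.49257593 0.04724615 0.095     ] [0.36249511 0.04929862 0.093     ] [0.42753552 0.04827238 0.094     ] 0.13011237561826108 -0.015777151676055163
[0.4490049  0.04633823 0.093     ]
(array([0.36113387, 0.04847174, 0.09235118]), np.float64(0.0016604902400284421))
```

Emit:
{"op": "jog_arm", "data": {"deltas": "0 1 1 0 0 -0.947;0 1 1 0 0 -0.947;0.12 1 0 0 0 -0.947;0.12 1 0 0 0 -0.947;0.12 1 0 0 0 -0.947;0.12 1 0 0 0 -0.947;0.12 1 0 0 0 -0.947;0.12 1 0 0 0 -0.947;0.12 1 0 0 0 -0.947;0.12 1 0 0 0 -0.947;0.12 1 0 0 0 -0.947;0.12 1 0 0 0 -0.947;0.12 1 0 0 0 -0.947;0.12 1 0 0 0 -0.947;0.13 1 0 0 0 -0.947;0 0 0 0 0 0;0 0 0 0 0 0"}}

```text
time: 27.82
eef_pos: [0.4544, 0.3472, 0.1235]
tcp_rot: [0.661, 0.751, -0.001, -0.0]
contact_force: [0.6, -0.2, -0.4]
opening: 0.175
finger_force: 38.3
```

Run:
```python
from h import *
a=grab('wrist','w8')['color']; grab('scene','s8'); grab('top','t8')
g=lambda x:np.clip(255*(x/255.)**.6,0,255).astype(np.uint8)
cv2.imwrite('pics/w8b.png',g(a))
s=get_state();print(s['eef_pos'],s['tcp_rot'],s['opening'],s['finger_force'])
```

```text
[0.45490713 0.3471632  0.12436698] [ 6.61033239e-01  7.50356508e-01 -4.00772791e-04 -9.17211704e-05] 0.18076097244129916 38.2622417918833
```

View pics/w8b.png

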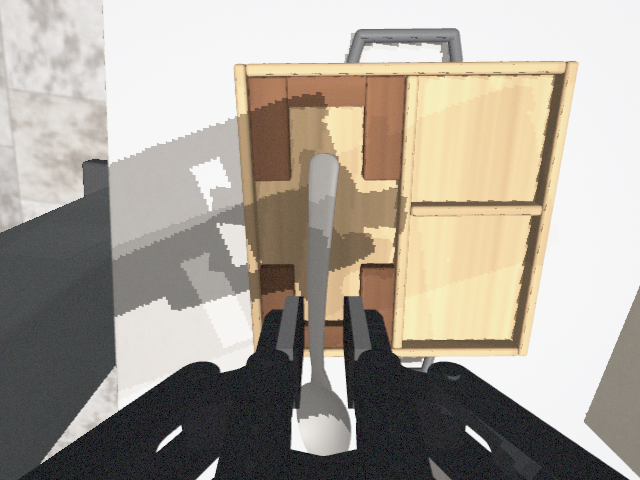

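The wrist view shows tray outer corners at (234,66), (577,62), (527,355) and (253,355), with the spoon above the recess. Refining the tray pose.

```bash
cat > f.py <<'E'
from h import *
from scipy.optimize import least_squares
def fit2(pts,obs,p0):
    def tr(p,q): c,s=np.cos(p[2]),np.sin(p[2]); return [c*q[0]-s*q[1]+p[0],s*q[0]+c*q[1]+p[1],q[2]]
    r=lambda p:np.concatenate([(proj(c,tr(p,q))[0]-uv) for q,(c,uv) in zip(pts,obs)])
    s=least_squares(r,p0,loss='soft_l1'); return s.x,np.round(r(s.x),1),tr
E
python3 - <<'E'
from f import *
w=load('w8'); h=.099
P=[(-h,h,.018),(h,h,.018),(h,-h,.018),(-h,-h,.018)]
O=[(w,u) for u in [(234,66),(577,62),(527,355),(253,355)]]
x,r,tr=fit2(P,O,[.5,.35,.13]); print(x,r)
for n,q in [('spoon',(-.0455,0,0)),('jar',(.05,.053,0)),('lemon',(.05,-.0425,0))]: print(n,np.round(tr(x,q),4))
print('divider check',proj(w,[tr(x,(.092,.0105,.018)),tr(x,(.008,.0105,.018))]))
for z in (.128,.132): 
  a,b=atz(w,(322,153),z),atz(w,(328,455),z+.002); print('spoon now',a,b,(a+b)/2,np.linalg.norm(a-b),np.arctan2((a-b)[1],(a-b)[0])-np.pi/2)
E
```

```text
[0.50095799 0.35280007 0.13690646] [-2.8 -0.8  1.6 -0.4 -0.2  2.3  0.3  4.2]
spoon [0.4559 0.3466 0.    ]
jar [0.5433 0.4121 0.    ]
lemon [0.5563 0.3175 0.    ]
divider check [[541.35744338 211.53197804]
 [409.59755739 212.65690563]]
spoon now [0.44580652 0.40969041 0.128     ] [0.46525733 0.2779316  0.13      ] [0.45553193 0.343811   0.129     ] 0.1332017912795776 0.14656576153161915
spoon now [0.44575778 0.41023744 0.132     ] [0.46466349 0.28217416 0.134     ] [0.45521063 0.3462058  0.133     ] 0.12946671816639987 0.14656918537094454
```

Tray confirmed (±1 mm), and the spoon is over its recess. Lowering.

Emit:
{"op": "jog_arm", "data": {"deltas": "0.05 0 -1 0 0 0;0 0 -1 0 0 0;0 0 -1 0 0 0;0 0 -1 0 0 0;0 0 -1 0 0 0;0 0 -0.5 0 0 0;0 0 -0.3 0 0 0;0 0 -0.2 0 0 0;0 0 -0.12 0 0 0;0 0 0 0 0 0"}}

```text
time: 29.22
eef_pos: [0.4563, 0.348, 0.0026]
tcp_rot: [0.661, 0.75, 0.0, 0.0]
contact_force: [-0.3, -0.3, 0.0]
opening: 0.18
finger_force: 38.3
```

Emit:
{"op": "jog_arm", "data": {"deltas": "0 0 0 0 0 0;0 0 0 0 0 0;0 0 0 0 0 0", "gripper": 0.45}}

```text
time: 29.6
eef_pos: [0.4562, 0.348, 0.0025]
tcp_rot: [0.661, 0.75, 0.0, 0.0]
contact_force: [0.9, 0.4, 0.4]
opening: 0.452
finger_force: 0.0
```

Emit:
{"op": "jog_arm", "data": {"deltas": "0 0 1 0 0 0;0 0 1 0 0 0;0 0 1 0 0 0;0 0 1 0 0 0;0 0 1 0 0 0;0 0 1 0 0 0.4;0.687 -0.936 0 0 0 0.877;0.687 -0.936 0 0 0 0.877;0.687 -0.936 0 0 0 0.877;0.687 -0.936 0 0 0 0.877;0.687 -0.936 0 0 0 0.877;0.687 -0.936 0 0 0 0.877;0.687 -0.936 0 0 0 0.877;0.687 -0.936 0 0 0 0.877;0.687 -0.936 0 0 0 0.877;0.687 -0.936 0 0 0 0.877;0.687 -0.936 0 0 0 0.877;0.687 -0.936 0 0 0 0.877;0.687 -0.936 0 0 0 0.877;0.687 -0.936 0 0 0 0.48"}}

```text
time: 32.1
eef_pos: [0.6489, 0.0852, 0.1232]
tcp_rot: [0.107, 0.994, 0.0, 0.0]
contact_force: [-0.3, 0.1, -0.2]
opening: 0.451
finger_force: 0.0
```

Emit:
{"op": "jog_arm", "data": {"deltas": "0 0 0 0 0 0;0 0 0 0 0 0", "gripper": 0.9}}

```text
time: 32.35
eef_pos: [0.648, 0.0863, 0.1225]
tcp_rot: [0.108, 0.994, 0.0, -0.0]
contact_force: [0.2, 0.8, -0.5]
opening: 0.856
finger_force: 0.0
```

Run:
```python
from f import *
w=grab('wrist','w9'); grab('scene','s9')
s=get_state();print(s['eef_pos'],s['tcp_rot'],s['opening'])
im=w['color']; hsv=cv2.cvtColor(im,cv2.COLOR_BGR2HSV)
m=cv2.inRange(hsv,(22,150,40),(34,255,255)); n,l,st,ce=cv2.connectedComponentsWithStats(m)
for i in range(1,n):
    if st[i,4]>150: print(st[i],ce[i],atz(w,ce[i],.026))
```

```text
[0.64781982 0.08668625 0.12241434] [ 1.07655373e-01  9.94188233e-01  8.38908784e-05 -2.67528830e-04] 0.9001906544893516
[385  81  29  31 604] [401.07450331  97.50827815] [0.57873514 0.14657748 0.026     ]
[ 282  184   82  104 6153] [323.16707297 235.74093938] [0.64986593 0.08582419 0.026     ]
```

Emit:
{"op": "jog_arm", "data": {"deltas": "0.08 -0.03 -1 0 0 0;0 0 -1 0 0 0;0 0 -1 0 0 0;0 0 -1 0 0 0;0 0 -1 0 0 0;0 0 -0.5 0 0 0;0 0 -0.25 0 0 0;0 0 0 0 0 0"}}

```text
time: 33.45
eef_pos: [0.6503, 0.0852, 0.0074]
tcp_rot: [0.108, 0.994, 0.0, 0.0]
contact_force: [-0.6, -0.2, -0.0]
opening: 0.901
finger_force: 0.0
```

Emit:
{"op": "jog_arm", "data": {"deltas": "0 0 0 0 0 0;0 0 0 0 0 0;0 0 0 0 0 0;0 0 0 0 0 0", "gripper": 0, "squeeze": 35}}

```text
time: 33.95
eef_pos: [0.6512, 0.0851, 0.0088]
tcp_rot: [0.108, 0.994, -0.0, 0.001]
contact_force: [-1.4, -0.9, 6.2]
opening: 0.571
finger_force: 36.8
```

Emit:
{"op": "jog_arm", "data": {"deltas": "0 0 0.5 0 0 0;0 0 1 0 0 0;0 0 1 0 0 0;0 0 1 0 0 0;0 0 1 0 0 0;0 0.6 0.5 0 0 0;-0.43 1 0 0 0 0.32;-0.43 1 0 0 0 0.32;-0.43 1 0 0 0 0.32;-0.43 1 0 0 0 0.32;-0.43 1 0 0 0 0.32;-0.43 1 0 0 0 0.32;-0.43 1 0 0 0 0.32;-0.43 1 0 0 0 0.32;-0.43 1 0 0 0 0.32;-0.43 1 0 0 0 0.32;-0.42 1 0 0 0 0.32;0 0 0 0 0 0;0 0 0 0 0 0"}}

```text
time: 36.33
eef_pos: [0.5557, 0.3172, 0.1073]
tcp_rot: [-0.068, 0.998, -0.0, 0.0]
contact_force: [0.1, 0.6, -1.2]
opening: 0.569
finger_force: 36.5
```

Emit:
{"op": "jog_arm", "data": {"deltas": "0 0 -1 0 0 0;0 0 -1 0 0 0;0 0 -1 0 0 0;0 0 -1 0 0 0;0 0 -0.4 0 0 0;0 0 -0.2 0 0 0;0 0 0 0 0 0"}}

```text
time: 37.2
eef_pos: [0.5563, 0.3175, 0.0159]
tcp_rot: [-0.068, 0.998, 0.0, 0.001]
contact_force: [-0.2, -0.3, -1.2]
opening: 0.573
finger_force: 36.5
```

Emit:
{"op": "jog_arm", "data": {"deltas": "0 0 0 0 0 0;0 0 0 0 0 0;0 0 0 0 0 0;0 0 1 0 0 0;0 0 1 0 0 0;0 0 1 0 0 0;0 0 1 0 0 0;0 0 1 0 0 0;0 0 0 0 0 0", "gripper": 0.85}}

```text
time: 38.33
eef_pos: [0.5572, 0.3178, 0.1183]
tcp_rot: [-0.068, 0.998, 0.001, 0.002]
contact_force: [-1.3, -0.1, 0.4]
opening: 0.848
finger_force: 0.0
```

Run:
```python
from f import *
w=grab('wrist','w10'); s=grab('scene','s10')
print(get_state()['eef_pos'],get_state()['tcp_rot'])
for c,n in ((w,'w'),(s,'s')):
    hsv=cv2.cvtColor(c['color'],cv2.COLOR_BGR2HSV)
    m=cv2.inRange(hsv,(22,150,40),(34,255,255)); k,l,st,ce=cv2.connectedComponentsWithStats(m)
    for i in range(1,k):
        if st[i,4]>100: print(n,st[i],ce[i],atz(c,ce[i],.03),atz(c,ce[i],.094))
```

```text
[0.55545393 0.31712022 0.11523804] [-6.78430830e-02  9.97695996e-01 -5.22333578e-05 -1.16990925e-04]
w [ 280  180   88  110 6839] [324.42213774 234.81298435] [0.55610855 0.31848203 0.03      ] [0.53403372 0.31519579 0.094     ]
s [177 294  33  30 760] [193.45526316 308.5       ] [0.55539748 0.31720426 0.03      ] [0.47309885 0.36236524 0.094     ]
```

Lemon seated. Next is honey.

Emit:
{"op": "jog_arm", "data": {"deltas": "0 -1 0.2 0 0 0;0 -1 0 0 0 0;0 -1 0 0 0 0;0 -1 0 0 0 0;0 -1 0 0 0 0;0 -1 0 0 0 0;0 -1 0 0 0 0;0 -1 0 0 0 0;-0.1 -0.95 0 0 0 0;0 0 0 0 0 0;0 0 0 0 0 0", "gripper": 1}}

```text
time: 39.8
eef_pos: [0.5537, 0.1384, 0.1194]
tcp_rot: [-0.068, 0.998, 0.0, 0.0]
contact_force: [-0.8, -0.5, -0.3]
opening: 0.998
finger_force: 0.0
```

Run:
```python
from f import *
w=grab('wrist','w11')
print(get_state()['eef_pos'],get_state()['opening'])
hsv=cv2.cvtColor(w['color'],cv2.COLOR_BGR2HSV); print(hsv[proj(w,[.5533,.1382,.094]).astype(int)[0][1],proj(w,[.5533,.1382,.094]).astype(int)[0][0]],proj(w,[.5533,.1382,.094]))
m=cv2.inRange(hsv,(20,120,40),(36,255,255)); k,l,st,ce=cv2.connectedComponentsWithStats(m)
for i in range(1,k):
    if st[i,4]>300:
        b=st[i]; ys,xs=np.where(l==i); e=cv2.minEnclosingCircle(np.c_[xs,ys].astype(np.float32)); print(b,ce[i],atz(w,ce[i],.094),e,atz(w,e[0],.094), e[1]*2*np.linalg.norm(ray(w,e[0])[0]-atz(w,e[0],.094))/K(w)[0,0])
```

```text
[0.55367132 0.1386079  0.11938114] 1.0053482084251413
[ 20 183  57] [[323.06039751 280.82191037]]
[ 311  225   70   86 1285] [348.67315175 261.86459144] [0.54230185 0.14850717 0.094     ] ((354.5, 267.5), 45.962039947509766) [0.54470473 0.15158765 0.094     ] 0.04243305341251963
[ 558  225   82  104 6792] [603.25382803 277.329947  ] [0.53409277 0.26644736 0.094     ] ((607.7880859375, 275.851806640625), 55.09864807128906) [0.5330909  0.26826259 0.094     ] 0.06202091120641817
[269 228  55  50 578] [298.11245675 249.02422145] [0.53917802 0.12490885 0.094     ] ((296.0, 255.5), 34.51458740234375) [0.54243278 0.12432156 0.094     ] 0.03145988647244905
[269 266  36  51 324] [283.12037037 289.95679012] [0.56046353 0.12032708 0.094     ] ((291.0, 291.5), 26.100866317749023) [0.56076344 0.1240657  0.094     ] 0.024753647193004644
[283 272  64  63 757] [310.69352708 312.01717305] [0.57028296 0.13455931 0.094     ] ((317.8043518066406, 306.65216064453125), 36.607696533203125) [0.56697835 0.13754246 0.094     ] 0.03527653122034661
[328 278  43  47 347] [347.95389049 303.93371758] [0.56362548 0.15149386 0.094     ] ((349.5601806640625, 301.7708435058594), 23.777524948120117) [0.56239141 0.15206965 0.094     ] 0.022814862237843243
```

Emit:
{"op": "jog_arm", "data": {"deltas": "0 0 -1 0 0 0;0 0 -1 0 0 0;0 0 -1 0 0 0;0 0 -1 0 0 0;0 0 -0.5 0 0 0;0 0 -0.17 0 0 0;0 0 0 0 0 0"}}

```text
time: 40.72
eef_pos: [0.554, 0.1382, 0.0262]
tcp_rot: [-0.068, 0.998, -0.0, 0.0]
contact_force: [0.0, -0.5, 0.2]
opening: 1.0
finger_force: 0.0
```

Emit:
{"op": "jog_arm", "data": {"deltas": "0 0 0 0 0 0;0 0 0 0 0 0;0 0 0 0 0 0;0 0 0 0 0 0", "gripper": 0, "squeeze": 50}}

```text
time: 41.22
eef_pos: [0.5549, 0.1384, 0.0273]
tcp_rot: [-0.068, 0.998, 0.0, 0.001]
contact_force: [0.4, 0.5, 6.4]
opening: 0.708
finger_force: 55.4
```

Emit:
{"op": "jog_arm", "data": {"deltas": "0 0 0.5 0 0 0;0 0 1 0 0 0;0 0 1 0 0 0;0 0 1 0 0 0;0 0 1 0 0 0;-0.036 0.978 0.2 0 0 0;-0.036 0.978 0 0 0 0;-0.036 0.978 0 0 0 0;-0.036 0.978 0 0 0 0;-0.036 0.978 0 0 0 0;-0.036 0.978 0 0 0 0;-0.036 0.978 0 0 0 0;-0.036 0.978 0 0 0 0;-0.036 0.978 0 0 0 0;-0.036 0.978 0 0 0 0;-0.036 0.978 0 0 0 0;-0.036 0.978 0 0 0 0;-0.036 0.978 0 0 0 0;-0.036 0.978 0 0 0 0"}}

```text
time: 43.6
eef_pos: [0.5435, 0.4134, 0.1199]
tcp_rot: [-0.068, 0.998, -0.0, -0.0]
contact_force: [0.0, 1.4, -2.4]
opening: 0.704
finger_force: 54.9
```

Emit:
{"op": "jog_arm", "data": {"deltas": "0 0 0 0 0 0;0 0 -1 0 0 0;0 0 -1 0 0 0;0 0 -1 0 0 0;0 0 0 0 0 0"}}

```text
time: 44.22
eef_pos: [0.5414, 0.4104, 0.0558]
tcp_rot: [-0.068, 0.998, -0.002, -0.003]
contact_force: [-0.0, 0.7, -4.2]
opening: 0.705
finger_force: 55.0
```

Run:
```python
from f import *
s=grab('scene','s12'); st=get_state(); print(st['eef_pos'],st['opening'],st['finger_force'])
# jar upright check via gold lid / white label blobs in scene
hsv=cv2.cvtColor(s['color'],cv2.COLOR_BGR2HSV); p=proj(s,[.5433,.4121,st['eef_pos'][2]-.027+.094])[0]; print(p)
```

```text
[0.54258358 0.41116585 0.05774058] 0.7046813051209329 55.09268834721297
[134.25148739 286.72007826]
```

Emit:
{"op": "jog_arm", "data": {"deltas": "0.05 0.03 -0.6 0 0 0;0 0 -0.4 0 0 0;0 0 -0.15 0 0 0;0 0 -0.05 0 0 0;0 0 0 0 0 0;0 0 0 0 0 0"}}

```text
time: 45.02
eef_pos: [0.5448, 0.4128, 0.0364]
tcp_rot: [-0.068, 0.998, 0.0, 0.0]
contact_force: [0.2, -0.2, -4.6]
opening: 0.705
finger_force: 55.1
```

Emit:
{"op": "jog_arm", "data": {"deltas": "0 0 -0.06 0 0 0;0 0 -0.06 0 0 0;0 0 0 0 0 0;0 0 0 0 0 0"}}

```text
time: 45.52
eef_pos: [0.5446, 0.4126, 0.0335]
tcp_rot: [-0.068, 0.998, -0.0, -0.0]
contact_force: [-0.7, -0.2, -3.8]
opening: 0.708
finger_force: 55.2
```

Emit:
{"op": "jog_arm", "data": {"deltas": "0 0 -0.05 0 0 0;0 0 0 0 0 0"}}

```text
time: 45.78
eef_pos: [0.5447, 0.4127, 0.0334]
tcp_rot: [-0.068, 0.998, -0.0, -0.0]
contact_force: [-2.6, -1.0, 2.2]
opening: 0.709
finger_force: 55.6
```

Emit:
{"op": "jog_arm", "data": {"deltas": "0 0 0 0 0 0;0 0 0 0 0 0;0 0 0 0 0 0;0 0 1 0 0 0;0 0 1 0 0 0;0 0 1 0 0 0;0 0 1 0 0 0;0 0 1 0 0 0;0 0 0 0 0 0;0 0 0 0 0 0", "gripper": 1}}

```text
time: 47.02
eef_pos: [0.5442, 0.4124, 0.1319]
tcp_rot: [-0.068, 0.998, -0.0, -0.001]
contact_force: [-0.9, -0.9, -0.4]
opening: 1.004
finger_force: 0.0
```

Run:
```python
from f import *
w=grab('wrist','w13'); s=grab('scene','s13'); t=grab('top','t13'); print(get_state()['eef_pos'])
g=lambda x:np.clip(255*(x/255.)**.6,0,255).astype(np.uint8)
a=cv2.resize(g(w['color']),(480,360)); b=cv2.resize(g(s['color'][220:420,90:300]),(320,305),interpolation=cv2.INTER_CUBIC); d=cv2.resize(g(t['color'][200:330,80:210]),(295,295),interpolation=cv2.INTER_CUBIC)
im=np.zeros((600,800,3),np.uint8); im[:360,:480]=a; im[:305,480:]=b; im[305:,480:775]=d
e=cv2.resize(g(t['color'][180:320,220:420]),(343,240)); im[360:,:343]=e
cv2.imwrite('pics/v13.png',im)
```

```text
[0.54383753 0.41221921 0.13094943]
```

View pics/v13.png

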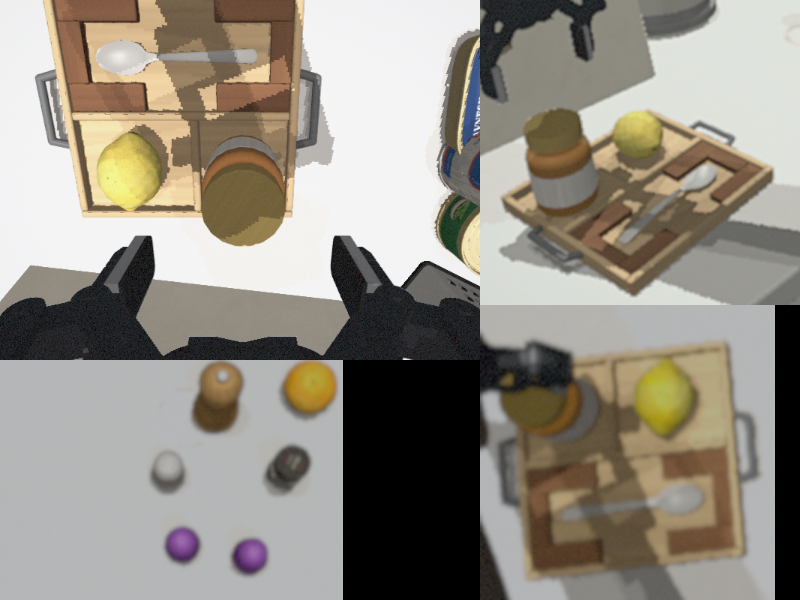

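Everything on the tray is in place: spoon flat in the recess, jar in the left bay, lemon in the right bay. The stock is untouched. Now I'll check the tray numerically and fit the salt and mill positions from silhouettes.

Run:
```python
from f import *
w=load('w13'); x=[.501,.3528,.137]
def loc(p): d=np.array(p[:2])-x[:2]; c,s=np.cos(x[2]),np.sin(x[2]); return np.round([c*d[0]+s*d[1],-s*d[0]+c*d[1]],4)
a,b=atz(w,(129,76),.012),atz(w,(343,74),.01); print('spoon',loc((a+b)/2),np.linalg.norm(a-b),loc(a),loc(b)); print('lid',loc(atz(w,(325,273),.1)))
T=load('t13');S=load('scene0')
def mask(c,u0,u1,v0,v1,th):
    im=c['color'].astype(int)[v0:v1,u0:u1]; g=im.reshape(-1,3); bg=np.median(im[:3].reshape(-1,3),0)
    return (np.abs(im-bg).max(2)>th).astype(np.uint8)
def sil(c,xy,prof):
    pts=[[xy[0]+r*np.cos(t),xy[1]+r*np.sin(t),z] for r,z in prof for t in np.linspace(0,6.283,24)]
    p=proj(c,pts); return np.r_[p.min(0),p.max(0)]
m=mask(T,300,338,222,268,18)
k,l,st,ce=cv2.connectedComponentsWithStats(m); i=1+np.argmax(st[1:,4]); print(st[i]+[300,222,0,0,0]); bT=np.array([300+st[i,0]-.0,222+st[i,1],300+st[i,0]+st[i,2],222+st[i,1]+st[i,3]])-.5
for r in m: print(''.join('.#'[v] for v in r))
prof=[(.022,0),(.022,.03),(.018,.066),(.014,.084),(.003,.09)]
f=least_squares(lambda p:sil(T,p,prof)-bT,[.556,-.005]); print('salt top',f.x,f.fun, bT)
# scene width gives lateral direction
m=mask(S,308,340,205,268,22)
for r in m: print(''.join('.#'[v] for v in r))
print('scene model', sil(S,f.x,prof))
```

```text
spoon [-0.0426  0.0002] 0.13036966513348403 [-0.0421 -0.065 ] [-0.0431  0.0654]
lid [0.0494 0.054 ]
[307 232  23  27 453]
.....................................#
......................................
......................................
......................................
......................................
......................................
......................................
......................................
......................................
......................................
...............######.................
.............##########...............
............############..............
...........##############.............
..........################............
.........#################............
.........########....######...........
........#######......######...........
........#######......######...........
........########.....#######..........
.......########......#######..........
.......########.....#########.........
.......#########....#########.........
.......#######################........
.......#######################........
...
[... 2371 characters left out ...]
#######
################################
################################
################################
################################
################################
################################
################################
################################
################################
################################
################################
################################
################################
################################
################################
################################
################################
################################
################################
scene model [312.03953954 217.66128577 332.64504526 261.14544628]
```

Spoon local (−42.6, 0.2 mm) and jar local (49.4, 54.0 mm) are both well within limits. On to the salt at (0.5545, −0.004).

Emit:
{"op": "jog_arm", "data": {"deltas": "0.025 -0.991 0 0 0 -0.932;0.025 -0.991 0 0 0 -0.932;0.025 -0.991 0 0 0 -0.932;0.025 -0.991 0 0 0 -0.932;0.025 -0.991 0 0 0 -0.932;0.025 -0.991 0 0 0 -0.932;0.025 -0.991 0 0 0 -0.932;0.025 -0.991 0 0 0 -0.932;0.025 -0.991 0 0 0 -0.932;0.025 -0.991 0 0 0 -0.932;0.025 -0.991 0 0 0 -0.932;0.025 -0.991 0 0 0 -0.932;0.025 -0.991 0 0 0 -0.932;0.025 -0.991 0 0 0 -0.932;0.025 -0.991 0 0 0 -0.932;0.025 -0.991 0 0 0 -0.932;0.025 -0.991 0 0 0 -0.932;0.025 -0.991 0 0 0 -0.932;0.025 -0.991 0 0 0 -0.932;0.025 -0.991 0 0 0 -0.932", "gripper": 0.8}}

```text
time: 49.68
eef_pos: [0.5541, 0.0157, 0.1317]
tcp_rot: [0.762, 0.648, -0.001, -0.001]
contact_force: [0.4, 0.6, -0.6]
opening: 0.801
finger_force: 0.0
```

Emit:
{"op": "jog_arm", "data": {"deltas": "0.025 -0.991 0 0 0 -0.932;0 0 0 0 0 0;0 0 0 0 0 0"}}

```text
time: 50.05
eef_pos: [0.5547, -0.0031, 0.132]
tcp_rot: [0.79, 0.614, -0.0, -0.001]
contact_force: [0.2, 0.4, -0.5]
opening: 0.802
finger_force: 0.0
```

Run:
```python
from f import *
w=grab('wrist','w14'); print(get_state()['eef_pos'],get_state()['tcp_rot'])
hsv=cv2.cvtColor(w['color'],cv2.COLOR_BGR2HSV); m=cv2.inRange(hsv,(130,100,20),(160,255,255)); k,l,st,ce=cv2.connectedComponentsWithStats(m)
for i in range(1,k):
    if st[i,4]>300: print('purple',st[i],atz(w,ce[i],.045))
p=proj(w,[[.5545,-.004,z] for z in (0,.066,.09)]); print(p)
u,v=p[1].astype(int)
for r in range(v-70,v+110,6): print(r,' '.join('%3d'%x for x in w['color'][r,u-80:u+81:6].mean(1)))
```

```text
[ 0.55482685 -0.00291091  0.13216736] [ 7.89471710e-01  6.13786811e-01 -1.70758465e-04 -3.73884010e-04]
purple [ 150  247   90  101 5051] [ 0.46625207 -0.0182738   0.045     ]
purple [ 211  342   44  111 2591] [ 0.46567766 -0.10023901  0.045     ]
[[323.74763421 217.68683512]
 [323.72500974 251.42372027]
 [323.71341495 268.7134953 ]]
181 121 122 121 121 121 119 120 122 121 120 120 120 120 121 120 122 117 236 235 235 235 236 236 235 241 240 234
187 119 118 122 123 118 122 120 124 117 122 121 122 120 119 118 121 120 123 122 236 235 237 236 241 239 228 240
193 119 120 120 119 144 119 148 147 145 147 144 119  99  99 118 122 121 119 118 123 121 161 122 117 104 114 240
199 147 145 147 147 148 146 147 147 147 146  75  42  48  49  44  74 122 118 120 119 125 119 120 113 115 121 240
205 147 145 149 147 148 148 149 145 147  96  60  55  55  56  62  60  90 120 120 117 121 121 123 107 119 122 240
211 148 151 148 138 103 104 105 102  96  58  60  57  58  59  56  55  56  92  76 121 122 123 110 112 119 122 241
217 104 102 102 102 100 101 101 102 100  57  59  57  60  57  55  56  56  55  80  89 119 146 
[... 1895 characters left out ...]
 240 240 240 240 240 240 241
325 240 240 239 227 227 227 226 226 226 228 226 227 225 226 225 226 226 227 227 239 240 240 240 239 238 240 240
331 235 235 235 207 224 227 227 227 225 226 227 227 226 227 225 225 226 228 226 225 240 241 240 239 240 241 241
337 206 207 205 207 206 205 226 226 225 226 227 225 224 227 227 225 227 224 226 227 240 241 240 240 240 240 234
343  79 118 206 207 207 207 225 227 225 226 225 226 225 226 228 226 224 225 227 225 240 239 240 235 235 235 233
349  28  45 207 205 207 208 225 227 226 226 224 224 227 225 225 226 225 223 240 240 239 239 234 235 235 235 234
355  24  25  74 207 206 206 228 225 227 224 231 226 240 240 240 240 239 226 146 141 109 116 159 235 235 234 234
```

Emit:
{"op": "jog_arm", "data": {"deltas": "0 -0.05 -1 0 0 0;0 0 -1 0 0 0;0 0 -1 0 0 0;0 0 -1 0 0 0;0 0 -0.8 0 0 0;0 0 -0.3 0 0 0;0 0 0 0 0 0"}}

```text
time: 50.98
eef_pos: [0.555, -0.0043, 0.0303]
tcp_rot: [0.79, 0.613, -0.0, -0.0]
contact_force: [-1.0, -0.4, -0.9]
opening: 0.802
finger_force: 0.0
```

Emit:
{"op": "jog_arm", "data": {"deltas": "0 0 0 0 0 0;0 0 0 0 0 0;0 0 0 0 0 0;0 0 0 0 0 0", "gripper": 0, "squeeze": 35}}

```text
time: 51.48
eef_pos: [0.5557, -0.0047, 0.0317]
tcp_rot: [0.79, 0.613, 0.0, 0.0]
contact_force: [-2.5, 0.1, 6.4]
opening: 0.436
finger_force: 34.3
```

Emit:
{"op": "jog_arm", "data": {"deltas": "0 0 0.5 0 0 0;0 0 1 0 0 0;0 0 1 0 0 0;0 0 1 0 0 0;0 0 1 0 0 0;0 0 1 0 0 0;0 0 1 0 0 0;-0.132 -0.973 0 0 0 0;-0.132 -0.973 0 0 0 0;-0.132 -0.973 0 0 0 0;-0.132 -0.973 0 0 0 0;-0.132 -0.973 0 0 0 0;-0.132 -0.973 0 0 0 0;-0.132 -0.973 0 0 0 0;-0.132 -0.973 0 0 0 0;-0.132 -0.973 0 0 0 0;-0.132 -0.973 0 0 0 0;-0.132 -0.973 0 0 0 0;-0.132 -0.973 0 0 0 0;-0.132 -0.973 0 0 0 0"}}

```text
time: 53.98
eef_pos: [0.5206, -0.2588, 0.1605]
tcp_rot: [0.79, 0.613, -0.0, -0.0]
contact_force: [0.4, 0.1, -0.1]
opening: 0.437
finger_force: 34.1
```

Run:
```python
from f import *
w=grab('wrist','w15'); s=get_state(); print(s['eef_pos'],s['opening'],s['finger_force'])
x=[.5128,-.3525,-.2525]; 
def tr(q): c,sn=np.cos(x[2]),np.sin(x[2]); return [c*q[0]-sn*q[1]+x[0],sn*q[0]+c*q[1]+x[1],q[2]]
P=[(.046,.078,.062),(-.046,.078,.062),(.046,-.078,.062),(-.046,-.078,.062),(.039,-.007,.032),(-.039,-.007,.032),(.0,.0355,.006)]
print(np.round(proj(w,[tr(q) for q in P])))
im=w['color']; hsv=cv2.cvtColor(im,cv2.COLOR_BGR2HSV); m=cv2.inRange(hsv,(5,90,20),(22,255,255)); k,l,st,ce=cv2.connectedComponentsWithStats(m)
for i in range(1,k):
    if st[i,4]>1500: print(st[i],ce[i])
```

```text
[ 0.52037414 -0.26110207  0.16068287] 0.4376977085506335 34.11311875451247
[[420. 253.]
 [277. 253.]
 [404. 443.]
 [284. 443.]
 [394. 341.]
 [294. 341.]
 [343. 277.]]
[ 451    0  120   87 8413] [508.24188755  39.41067396]
[ 278  224  142   99 6037] [363.81663078 254.9981779 ]
[ 287  417  102   32 1630] [334.59631902 439.84355828]
```

Run:
```python
from h import *
im=load('w15')['color'].mean(2)
for u in (300,312,372,384): print(u,' '.join('%d'%v for v in im[236:456:3,u-1:u+2].mean(1)))
```

```text
300 22 27 30 39 47 39 33 36 41 44 54 50 54 54 53 54 55 55 57 56 51 55 56 54 56 56 54 56 56 45 45 44 45 46 46 48 51 54 54 55 55 56 55 56 56 58 59 58 57 57 58 60 58 61 60 58 57 57 59 56 55 52 53 50 24 23 23 53 83 108 98 196 5 8
312 20 28 45 42 34 33 35 42 48 53 53 52 53 55 54 53 53 52 54 54 54 56 54 54 55 54 56 44 45 45 44 46 47 48 51 53 54 53 55 55 59 59 57 57 60 62 61 60 61 60 61 60 63 65 62 61 62 35 1 59 58 59 56 58 55 53 24 52 80 106 97 195 230 11
372 24 26 26 26 54 73 83 84 78 102 125 123 123 123 126 124 124 118 116 112 112 78 73 70 74 69 71 66 63 45 45 44 42 40 42 46 43 47 50 52 50 52 54 53 51 53 56 55 56 55 57 59 59 58 56 56 56 54 55 55 41 25 58 232 232 217 26 52 71 96 95 7 9 8
384 23 27 27 24 54 72 83 83 78 90 111 116 114 116 116 117 117 118 119 118 121 44 45 44 43 44 41 37 24 15 10 10 6 10 6 7 3 4 6 6 10 21 34 43 46 46 45 49 47 47 48 44 41 24 9 12 8 9 13 24 22 27 57 232 233 217 23 50 70 97 98 7 6 5
```

Emit:
{"op": "jog_arm", "data": {"deltas": "-0.13 -0.97 0 0 0 0;-0.13 -0.97 0 0 0 0;-0.13 -0.97 0 0 0 0;-0.13 -0.97 0 0 0 0;-0.13 -0.97 0 0 0 0;0 0 0 0 0 0;0 0 0 0 0 0"}}

```text
time: 54.9
eef_pos: [0.5077, -0.3543, 0.1603]
tcp_rot: [0.79, 0.613, 0.0, -0.0]
contact_force: [0.2, -0.4, -1.4]
opening: 0.436
finger_force: 34.1
```

Run:
```python
from h import *
w=grab('wrist','w16'); print(get_state()['eef_pos'])
im=w['color'].mean(2)
x=[.5128,-.3525,-.2525]
def tr(q): c,sn=np.cos(x[2]),np.sin(x[2]); return [c*q[0]-sn*q[1]+x[0],sn*q[0]+c*q[1]+x[1],q[2]]
print(np.round(proj(w,[tr(q) for q in [(-.046,.078,.062),(.046,.078,.062),(.039,-.007,.032),(-.039,-.007,.032),(0.02,-.007,.032),(-.02,-.007,.032),(.046,-.007,.036),(-.046,-.007,.036),(-.03,.0745,.006),(-.03,-.0035,.006)]])))
for u in (285,300,360,372): print(u,' '.join('%d'%v for v in im[90:300:3,u-1:u+2].mean(1)))
```

```text
[ 0.50776279 -0.35400597  0.16034895]
[[251.  96.]
 [413.  96.]
 [386. 224.]
 [275. 223.]
 [359. 223.]
 [302. 223.]
 [396. 225.]
 [264. 225.]
 [287. 101.]
 [290. 209.]]
285 53 85 103 104 98 90 73 24 36 40 51 59 52 54 50 94 60 51 49 60 55 51 53 54 60 55 53 57 53 55 55 52 36 32 32 34 34 34 34 34 33 24 21 24 30 41 40 34 33 34 36 32 35 34 79 43 51 51 49 43 45 54 59 62 60 61 62 63 60 60
300 41 83 102 105 97 90 69 47 62 41 55 57 57 58 56 56 55 56 101 54 55 56 55 53 54 54 54 55 54 55 56 57 53 53 43 35 38 38 38 32 31 24 25 24 32 42 40 29 38 39 37 44 55 54 39 42 42 48 55 61 62 61 59 60 62 62 64 62 62 61
360 53 84 100 105 97 92 71 85 106 105 128 126 125 127 126 127 127 128 126 127 108 56 55 53 54 53 56 61 108 127 128 120 74 54 56 56 56 53 56 54 55 24 26 22 72 44 55 118 117 118 115 116 114 115 114 115 112 114 112 101 102 116 95 60 57 56 58 56 57 59
372 54 84 98 105 95 91 75 101 101 102 121 120 122 123 120 122 122 120 119 120 119 120 119 120 117 117 120 117 118 118 119 117 49 51 49 50 52 54 51 49 54 26 24 23 52 61 57 116 117 117 117 118 119 117 118 118 119 118 133 140 139 140 140 139 141 124 119 94 76 56
```

Divider at wrist row ≈225 (predicted 223): the larger bay is confirmed on the +y side and the caddy pose is within 1–2 mm. Lowering the salt.

Emit:
{"op": "jog_arm", "data": {"deltas": "-0.14 -1 0 0 0 0;-0.14 -1 0 0 0 0;0 -0.03 0 0 0 0;0 0 -1 0 0 0;0 0 -1 0 0 0;0 0 -1 0 0 0;0 0 -1 0 0 0;0 0 -1 0 0 0;0 0 -0.6 0 0 0;0 0 -0.3 0 0 0;0 0 -0.1 0 0 0;0 0 0 0 0 0;0 0 0 0 0 0"}}

```text
time: 56.58
eef_pos: [0.5026, -0.3956, 0.0414]
tcp_rot: [0.79, 0.613, 0.0, 0.001]
contact_force: [-0.7, 0.1, -0.8]
opening: 0.441
finger_force: 34.1
```

Emit:
{"op": "jog_arm", "data": {"deltas": "0 0 -0.1 0 0 0;0 0 -0.06 0 0 0;0 0 0 0 0 0;0 0 0 0 0 0"}}

```text
time: 57.08
eef_pos: [0.5023, -0.3953, 0.0377]
tcp_rot: [0.79, 0.613, -0.0, 0.0]
contact_force: [-1.6, -0.1, 2.4]
opening: 0.437
finger_force: 34.6
```

Emit:
{"op": "jog_arm", "data": {"deltas": "0 0 0 0 0 0;0 0 0 0 0 0;0 0 0 0 0 0;0 0 1 0 0 0;0 0 1 0 0 0;0 0 1 0 0 0;0 0 1 0 0 0;0 0 1 0 0 0;0 0 1 0 0 0;0 0 1 0 0 0;0 0 0.5 0 0 0", "gripper": 0.75}}

```text
time: 58.45
eef_pos: [0.5026, -0.3956, 0.1893]
tcp_rot: [0.79, 0.613, 0.0, 0.001]
contact_force: [0.5, 0.6, -1.1]
opening: 0.751
finger_force: 0.0
```

Emit:
{"op": "jog_arm", "data": {"deltas": "0.392 0.988 0 0 0 0;0.392 0.988 0 0 0 0;0.392 0.988 0 0 0 0;0.392 0.988 0 0 0 0;0.392 0.988 0 0 0 0;0.392 0.988 0 0 0 0;0.392 0.988 0 0 0 0;0.392 0.988 0 0 0 0;0.392 0.988 0 0 0 0;0.392 0.988 0 0 0 0;0.392 0.988 0 0 0 0;0.392 0.988 0 0 0 0;0.392 0.988 0 0 0 0;0.392 0.988 0 0 0 0;0.392 0.988 0 0 0 0;0.392 0.988 0 0 0 0;0.392 0.988 0 0 0 0;0 0 0 0 0 0;0 0 0 0 0 0", "gripper": 0.9}}

```text
time: 60.82
eef_pos: [0.6354, -0.0594, 0.1872]
tcp_rot: [0.79, 0.613, -0.0, 0.0]
contact_force: [-0.8, 0.3, 0.2]
opening: 0.9
finger_force: 0.0
```

Run:
```python
from h import *
w=grab('wrist','w17'); s=grab('scene','s17'); t=grab('top','t17'); print(get_state()['eef_pos'])
p=proj(w,[[.6357,-.0591,z] for z in (.138,.166,.17)]); print(p)
hsv=cv2.cvtColor(w['color'],cv2.COLOR_BGR2HSV); m=cv2.inRange(hsv,(5,70,20),(20,255,255)); k,l,st,ce=cv2.connectedComponentsWithStats(m)
for i in range(1,k):
    if st[i,4]>1000: print(st[i],ce[i])
u,v=p[1].astype(int); g=w['color'].mean(2)
for r in range(v-80,v+90,8): print(r,' '.join('%3d'%x for x in g[r,u-96:u+97:8]))
# salt check, top view
u,v=proj(t,[.5023,-.395,.08])[0].astype(int); g=t['color'].mean(2); print(u,v)
for r in range(v-14,v+16,2): print(r,' '.join('%3d'%x for x in g[r,u-20:u+21:2]))
```

```text
[ 0.63525141 -0.05994706  0.18728669]
[[324.14522233 260.74391256]
 [324.24082585 284.43116216]
 [324.25672884 288.37137207]]
[  278   165   146   202 14164] [341.91527817 263.45114374]
[  468   189   172   211 27471] [566.22580175 292.41527429]
[ 223  424  103   46 2789] [273.37361061 439.96629616]
204 102 222  97  97 100  99 104  98  41  31  28  21  20  26  29  30  32 237 143 138 236 236 236 237 235
212 223 221 100  98  99 101  97  99  33  25  45  69  55  60  57  31  27 236 237 235 236 236 237 236 238
220 220 221  97  99  94  97 101  98  21  28  36  32  41  37  37  31  28 223 236 237 236 237 237 237 237
228 222 223  96  98 117  99  98 100  29  31  31  46  45  44  47  33  35 221 220 221 222 236 237 237 237
236 107  99  99  99  99  95  95  53  34  34  34  36  32  38  32  40  30  22 219 222 221 237 237 237 237
244  96  96  99 100  97  98  96  31  28  30  30  40  37  29  40  36  32  34 223 222 222 237 236 238 237
252 222 222 219 237 236 221 223  28  35  36  35  35  38  37  34  35  36  33  26 221 220 237 237 237 236
260 221 236 235 238 238 220 221  32  31  29  32  37  35  32  37  41  32
[... 2116 characters left out ...]
  36  41  43  40  42  41  70  99 125 152 152 150 147 139 128  60  26  52  72  89 148
272  35  39  43  42  41  40  67  96 120 150 155 149 149 143 127  63  30  58  74 102 153
274  33  39  42  42  43  41  57  91 110 135 150 145 146 137 115  52  34  62  74 114 158
276  31  36  43  43  43  45  45  75  96 112 125 132 131 118  83  35  41  66  79 128 159
278  34  34  42  44  43  46  45  50  74  94  99 102  98  79  41  25  46  70  82 140 160
280  40  34  39  44  42  46  45  44  47  61  71  65  48  28  19  28  54  73  91 150 160
282  46  39  34  40  45  45  45  50  55  64  67  38  20  19  21  31  58  74 107 155 161
284  67  52  40  38  41  47  57  66  70  70  59  30  19  17  23  39  67  77 119 158 160
```

Salt is in its bay (dome at top (521,271), predicted (520,270)). The mill knob is centred. Grasping the mill.

Emit:
{"op": "jog_arm", "data": {"deltas": "0.02 0.03 -1 0 0 0;0 0 -1 0 0 0;0 0 -1 0 0 0;0 0 -0.6 0 0 0;0 0 -0.25 0 0 0;0 0 0 0 0 0"}}

```text
time: 61.72
eef_pos: [0.6359, -0.0586, 0.1102]
tcp_rot: [0.79, 0.613, -0.0, -0.0]
contact_force: [0.8, -0.1, 1.1]
opening: 0.902
finger_force: 0.0
```

Emit:
{"op": "jog_arm", "data": {"deltas": "0 0 0 0 0 0;0 0 0 0 0 0;0 0 0 0 0 0;0 0 0 0 0 0", "gripper": 0, "squeeze": 45}}

```text
time: 62.22
eef_pos: [0.6369, -0.059, 0.1118]
tcp_rot: [0.79, 0.613, 0.001, 0.001]
contact_force: [0.5, -0.5, 4.9]
opening: 0.54
finger_force: 46.6
```

Emit:
{"op": "jog_arm", "data": {"deltas": "0 0 0.5 0 0 0;0 0 1 0 0 0;0 0 1 0 0 0;0 0 1 0 0 0;0 0 1 0 0 0;0 0 1 0 0 0;0 0 1 0 0 0;0 0 0.2 0 0 0;0 0 0 0 0 0"}}

```text
time: 63.35
eef_pos: [0.6358, -0.0586, 0.2443]
tcp_rot: [0.79, 0.613, -0.0, -0.0]
contact_force: [-0.7, -0.3, -2.2]
opening: 0.54
finger_force: 46.4
```

Emit:
{"op": "jog_arm", "data": {"deltas": "-0.408 -0.929 0 0 0 0;-0.408 -0.929 0 0 0 0;-0.408 -0.929 0 0 0 0;-0.408 -0.929 0 0 0 0;-0.408 -0.929 0 0 0 0;-0.408 -0.929 0 0 0 0;-0.408 -0.929 0 0 0 0;-0.408 -0.929 0 0 0 0;-0.408 -0.929 0 0 0 0;-0.408 -0.929 0 0 0 0;-0.408 -0.929 0 0 0 0;-0.408 -0.929 0 0 0 0;-0.408 -0.929 0 0 0 0;-0.408 -0.929 0 0 0 0;0 0 0 0 0 0;0 0 0 0 0 0;0 0 0 0 0 0"}}

```text
time: 65.47
eef_pos: [0.5219, -0.3181, 0.2443]
tcp_rot: [0.79, 0.614, 0.0, -0.0]
contact_force: [-0.2, 0.0, -1.6]
opening: 0.541
finger_force: 46.5
```

Run:
```python
from h import *
s=grab('scene','s18'); st=get_state(); print(st['eef_pos'],st['opening'],st['finger_force'],st['contact_force'])
z=st['eef_pos'][2]-.111
p=proj(s,[[st['eef_pos'][0],st['eef_pos'][1],z+h] for h in (0,.03,.06,.09,.12)]); print(p)
hsv=cv2.cvtColor(s['color'],cv2.COLOR_BGR2HSV); u,v=p[1].astype(int)
for r in range(int(p[4][1]),int(p[0][1])+14,4): print(r,' '.join('%3d/%3d'%(a[0],a[2]) for a in hsv[r,u-24:u+26:3]))
```

```text
[ 0.52191647 -0.31809225  0.2443329 ] 0.5420274336938963 46.46470406048991 [-0.60517383  0.33465352 -2.30801146]
[[419.73177798 165.39920786]
 [420.92282654 153.34630046]
 [422.14370671 140.99150989]
 [423.39555346 128.32335062]
 [424.67956008 115.32974704]]
115  16/ 60  38/ 69  23/ 66  30/ 70  23/ 77  40/103  34/131  15/ 43  17/ 45  15/ 49  15/ 52  15/ 43  60/ 57 120/ 23  60/ 35  30/ 43  38/ 13
119  75/125  80/120  50/114  42/100  30/ 79  36/ 70  30/ 61  16/ 48  15/ 52  15/ 61  14/ 57  15/ 61  16/ 56  14/ 57  36/ 85  36/ 31  44/ 16
123  23/ 68  23/ 68  30/ 67  30/ 67  30/ 66  30/ 64  24/ 81  14/ 47  15/ 51  14/ 53  15/ 53  15/ 56  15/ 54  20/ 72  30/ 84  35/ 20  36/ 13
127  30/ 68  30/ 68  38/ 68  38/ 67  20/ 66  30/ 63  36/ 84  15/ 38  15/ 46  15/ 51  15/ 56  15/ 56  15/ 44  30/122  35/179  38/ 14  44/ 15
131  30/ 68  23/ 69  30/ 69  30/ 67  36/ 68  30/ 61  25/ 86  20/ 65  16/ 48  16/ 52  17/ 54  16/ 54  25/105  43/226  49/222  39/ 11  33/ 16
135  30/ 68  30/ 69  30/ 69  40/ 67  38/ 66  36/ 61  41/135  14/ 52  16/ 48  15/ 56  14/ 55  15/ 55  21/110  40/224  45/204  37/  9  39/ 15
1
[... 698 characters left out ...]

159  14/122   6/103  51/104  38/ 67  45/ 97  35/173  16/ 46  15/ 54  15/ 60  16/ 57  15/ 60  14/ 60  15/ 56  38/ 41  34/ 39  40/ 46  39/ 81
163   4/213   5/216   4/161  50/ 63  42/ 98  16/ 73  16/ 72  15/ 74  15/ 72  15/ 70  15/ 73  16/ 68  15/ 67  30/ 37  41/ 36  43/ 39  39/ 37
167   4/162   5/161   4/145  13/ 51  44/121  32/127  14/ 57  15/ 58  15/ 63  15/ 59  15/ 59  15/ 61  16/ 54  44/ 40  39/ 39  41/ 39  40/ 44
171   5/109   5/105   4/ 84  29/ 58  42/ 48  42/107  50/190  46/ 37  42/ 33  40/ 36  39/ 37  44/ 40  43/ 41  42/ 40  42/ 38  43/ 37  43/ 79
175  12/ 75  14/ 71  23/ 72  42/ 58  40/ 36  50/163  46/218  35/ 62  39/ 61  40/ 58  43/ 49  39/ 45  41/ 45  40/ 50  27/127  30/139  30/143
```

Emit:
{"op": "jog_arm", "data": {"deltas": "0.05 0 -1 0 0 0;0 0 -1 0 0 0;0 0 -1 0 0 0;0 0 -1 0 0 0;0 0 -0.8 0 0 0;0 0 -0.6 0 0 0;0 0 -0.5 0 0 0;0 0 -0.15 0 0 0;0 0 0 0 0 0;0 0 0 0 0 0"}}

```text
time: 66.78
eef_pos: [0.523, -0.3191, 0.1241]
tcp_rot: [0.79, 0.613, 0.0, 0.001]
contact_force: [0.7, -0.1, -1.3]
opening: 0.539
finger_force: 46.5
```

Emit:
{"op": "jog_arm", "data": {"deltas": "0 0 -0.15 0 0 0;0 0 -0.1 0 0 0;0 0 0 0 0 0;0 0 0 0 0 0"}}

```text
time: 67.28
eef_pos: [0.5226, -0.3188, 0.1183]
tcp_rot: [0.79, 0.613, 0.0, -0.0]
contact_force: [-0.0, 0.5, -2.1]
opening: 0.541
finger_force: 46.5
```

Emit:
{"op": "jog_arm", "data": {"deltas": "0 0 -0.06 0 0 0;0 0 0 0 0 0;0 0 0 0 0 0"}}

```text
time: 67.65
eef_pos: [0.5228, -0.319, 0.1178]
tcp_rot: [0.79, 0.613, 0.0, 0.0]
contact_force: [-0.6, -0.8, 2.2]
opening: 0.545
finger_force: 46.8
```

Floor contact. Release and rise clear.

Emit:
{"op": "jog_arm", "data": {"deltas": "0 0 0 0 0 0;0 0 0 0 0 0;0 0 0 0 0 0;0 0 0.5 0 0 0;0 0 1 0 0 0;0 0 1 0 0 0;0 0 1 0 0 0;0 0 1 0 0 0;0 1 0.5 0 0 0;0 1 0 0 0 0;0 1 0 0 0 0;0 1 0 0 0 0;0 1 0 0 0 0;0 1 0 0 0 0;0 1 0 0 0 0;0 0 0 0 0 0;0 0 0 0 0 0", "gripper": 0.9}}

```text
time: 69.78
eef_pos: [0.5227, -0.179, 0.2172]
tcp_rot: [0.79, 0.613, -0.0, 0.0]
contact_force: [0.5, -0.2, -0.5]
opening: 0.897
finger_force: 0.0
```

Run:
```python
from h import *
t=grab('top','t19'); s=grab('scene','s19'); w=grab('wrist','w19'); print(get_state()['eef_pos'],get_state()['time'])
print('pred knob top/scene',proj(t,[.5216,-.319,.173]),proj(s,[.5216,-.319,.173]),'base',proj(s,[.5216,-.319,.04]))
g=t['color'].mean(2).astype(int); u,v=proj(t,[.5216,-.319,.173])[0].astype(int)
for r in range(v-16,v+18,2): print(r,' '.join('%3d'%x for x in g[r,u-22:u+23:2]))
h=cv2.cvtColor(s['color'],cv2.COLOR_BGR2HSV); u,v=proj(s,[.5216,-.319,.1])[0].astype(int); print(u,v)
for r in range(v-36,v+34,4): print(r,' '.join('%3d/%3d'%(a[0],a[2]) for a in h[r,u-24:u+25:3]))
a=load('top0')
for n,q in (('orange',(.659,-.172,.03)),('spice',(.556,-.142,.1))):
    u,v=proj(t,q)[0].astype(int); d=cv2.absdiff(a['color'][v-22:v+30,u-22:u+22],t['color'][v-22:v+30,u-22:u+22]).max(2); print(n,d.mean(),(d>25).sum())
```

```text
[ 0.5226158  -0.17940072  0.21711933] 69.925
pred knob top/scene [[496.35828629 254.19357279]] [[421.63383218 149.34231067]] base [[416.51146343 201.01205913]]
238  63  64  67  70  71  76  78  82  84  66  29  24  54  65  63  40  55  65  83 142 157 158 159
240  60  62  63  65  68  70  73  75  70  41  16  40  63  65  54  41  63  70 118 154 158 159 158
242  58  59  60  62  65  65  67  68  50  20  25  53  65  62  42  54  66  85 144 158 158 158 159
244  58  58  58  59  60  62  62  55  29  17  38  62  64  54  40  62  66 109 155 159 158 158 159
246  54  56  57  58  59  60  56  36  18  20  49  65  64  43  53  65  74 133 157 159 158 158 159
248  50  53  55  55  57  55  43  17  17  34  60  66  58  38  60  66  79 127 139 151 154 157 158
250  49  49  52  53  51  43  22  15  19  50  64  65  46  47  65  63  69  84  93 109 118 135 144
252  47  48  49  49  44  25  15  14  33  59  66  60  40  58  64  58  41  44  57  68  77  86  98
254  43  44  43  41  29  16  15  19  47  64  64  48  47  64  64  58  46  34  28  28  36  47  60
256  37  38  37  29  17  15  12  29  57  65  60  40  58  65  64  65  73  72 
[... 2577 characters left out ...]
62  16/ 71  15/ 68  16/ 73  15/ 67  15/ 56  14/ 50  15/ 79  18/ 81  15/ 80  18/ 86
198  13/ 42  30/150  13/ 66  13/ 85  13/122  13/111  14/ 67  16/ 70  16/ 68  15/ 74  16/ 71  16/ 60  15/ 55  15/ 53  24/ 59  30/ 62  25/ 63
202  12/ 43  12/ 44  13/ 46  12/ 50  13/ 41  14/ 51  13/ 84  13/111  13/ 93  15/ 72  15/ 68  15/ 57  13/ 87  13/ 98  15/ 65  23/ 51  10/ 55
206  13/ 44  14/ 46  15/ 44  14/ 44  14/ 45  15/ 50  15/ 53  13/ 44  13/ 50  15/ 61  15/ 59  15/ 48  14/ 47  14/ 93  13/119  13/111  13/ 74
210  13/ 43  14/ 47  13/ 47  14/ 45  13/ 46  13/ 39  13/ 43  13/ 48  13/ 56  14/ 94  13/111  13/103  14/ 62  13/ 48  14/ 50  13/ 53  13/ 52
orange 27.265734265734267 343
spice 43.00568181818182 983
```

Emit:
{"op": "jog_arm", "data": {"deltas": "-0.2 1 0 0 0 0;-0.2 1 0 0 0 0;-0.2 1 0 0 0 0;-0.2 1 0 0 0 0;-0.2 1 0 0 0 0;-0.2 1 0 0 0 0;-0.2 1 0 0 0 0;-0.2 1 0 0 0 0;-0.2 1 0 0 0 0;-0.2 1 0 0 0 0;-0.2 1 0 0 0 0;-0.2 1 0 0 0 0;-0.2 1 0 0 0 0;-0.2 1 0 0 0 0;-0.2 1 0 0 0 0;0 0 0 0 0 0;0 0 0 0 0 0"}}

```text
time: 72.05
eef_pos: [0.4626, 0.1212, 0.2171]
tcp_rot: [0.79, 0.613, -0.0, 0.0]
contact_force: [-1.0, 0.1, 0.6]
opening: 0.899
finger_force: 0.0
```

Run:
```python
from h import *
t=grab('top','t20'); s=grab('scene','s20'); print(get_state()['eef_pos'],get_state()['time'])
a=load('top0')
for n,q in (('orange',(.659,-.172,.03)),('spice',(.556,-.142,.1))):
    u,v=proj(t,q)[0].astype(int); A,B=[c['color'][v-22:v+26,u-20:u+20].astype(np.float32).mean(2) for c in (a,t)]; print(n,np.abs(A-B).mean(),cv2.phaseCorrelate(cv2.GaussianBlur(A,(3,3),0),cv2.GaussianBlur(B,(3,3),0)))
u,v=proj(t,[.5216,-.319,.173])[0].astype(int); print(u,v,'knob; head edge',proj(t,[.5216,-.319,.145]),'shoulder'); g=t['color'].mean(2).astype(int)
for r in range(v-18,v+40,2): print(r,' '.join('%3d'%x for x in g[r,u-24:u+25:2]))
d=cv2.absdiff(t['color'],a['color']).max(2)[v-25:v+45,u-35:u+30]>22
k,l,st,ce=cv2.connectedComponentsWithStats(d.astype(np.uint8))
for i in range(1,k):
    if st[i,4]>40: print(st[i]+[u-35,v-25,0,0,0],ce[i]+[u-35,v-25])
```

```text
[0.46270518 0.12081624 0.21713777] 72.15
orange 11.5625 ((-0.045931427128628854, 0.05231786348100442), 1.0157276183366775)
spice 11.537327 ((0.04701437985573875, 0.061132978079488254), 1.0317466830213864)
496 254 knob; head edge [[491.4383948  256.06139989]] shoulder
236 154 154 154 155 154 155 154 155 154 154 154 154 155 155 155 154 154 154 153 154 154 154 154 154 154
238 139 148 151 154 155 155 154 155 155 154 155 155 154 154 155 154 154 154 153 154 154 154 154 154 154
240  89 103 117 131 143 149 152 154 155 154 153 154 154 154 154 154 154 155 154 154 154 153 154 154 154
242  51  60  69  77  95 106 121 133 130 127 122 129 141 150 154 154 155 154 154 154 153 154 154 154 154
244  22  26  32  42  55  67  70  66  66  67  66  68  85 117 141 152 154 154 154 154 154 154 154 154 154
246  51  39  32  26  26  37  51  58  63  72  72  70  68  72  95 130 143 149 153 153 154 154 154 154 154
248  70  70  66  47  33  47  59  66  71  78  85  85  83  79  73  75  96 112 131 135 146 150 153 154 154
250  55  49  48  39  39  53  63  70  78  84  87  91 107 102  86  73  63  73  80  88 105 114 132 140 147

[... 1633 characters left out ...]
36  43  44  43  45  50  58  62
284  69  75  75  74  78  77  76  51  21  54  73  78  79  76  67  50  36  35  37  42  52  61  66  67  55
286  38  47  52  64  73  77  78  69  58  65  72  80  84  84  82  77  67  60  56  58  67  72  71  68  44
288  84  74  51  41  41  49  58  69  71  76  76  77  76  77  82  81  84  82  80  77  75  74  71  64  41
290 145 140 121 110  84  70  49  43  41  52  62  71  76  79  80  76  79  77  80  81  81  78  73  62  32
292 155 154 153 151 145 139 121 110  85  64  49  45  46  57  66  74  78  78  80  78  77  77  75  60  34
[482 246  24  24 218] [493.91743119 254.39908257]
[461 248  29  32 680] [473.09117647 264.6       ]
[497 260  29  26 558] [511.43369176 273.30824373]
```

Final measurements: the mill knob is at (497,253) against a predicted (496,254), so it is upright and centred. The orange and spice jar have shifted less than 0.1 px. Handing in.

```bash
python3 -c "
from plant import ctrl
print(ctrl.sign_off())"
```

```text
the job is handed in; nothing more can be done
None
```

I handed the job in at about 72 s: the mill and salt are in the caddy, and the spoon, honey jar and lemon are on the tray. My last camera measurements put every item within its limits and show the orange and spice jar unmoved; the sign-off gave no verdict.

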